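Shut a vacuum isolation valve with a ratchet key

ROBOT

A 7-joint arm with a two-finger parallel gripper is mounted at the origin on a cart in front of the work surface, level with it; the furniture and walls round the work are solid. World frame = base frame: x ahead of the robot, y to its left, z up, the work surface at z = 0. Lengths are in m, angles in rad, forces in N, time in s.
With the tool pointing down it reaches from about 0.4 to 0.875 m from the base axis. Payload 19.3 kg.
Tool frame: the origin (TCP) lies between the finger pads; the fingertips stand 17 mm ahead of it and the grasp point (between the pads) lies 2 mm behind it; z points along the fingers, x is the direction in which the jaws open and shut, and the axes are right-handed (so a half turn about z gives the same grasp; the last joint's range is limited). The gripper opens to 85 mm and grips with 20 to 120 N. Pads are 22 mm wide; open, the fingers measure 114 mm over their backs; the gripper's body (76 mm by 85 mm) begins 54 mm behind the grasp point. The pads swing forward as they close: fully open they stand 13 mm farther back than shut.
Start: joints at [1.254, 0.521, -0.036, 1.599, 0.021, 1.021, -0.113], TCP at [0.153, -0.606, 0.248] pointing down, gripper open.
Joint ranges: [-2.91, 2.91], [-0.3, 2.13], [-1.5, 1.42], [0.17, 2.43], [-1.26, 4.41], [0.16, 1.93], [-2.52, 2.52]. Speed limits (rad/s): [1.89, 1.89, 2.39, 2.39, 3.01, 3.01, 3.01].

INTERFACE

Orientations are given as [roll, pitch, yaw] about the fixed x, y, z axes, in that order (R = Rz(yaw) Ry(pitch) Rx(roll)).
In Python, from workcell import bot gives the robot as it stands. The module is installed in compiled form; this text tells all that it offers.
- The arm moves only by the tool arm_command, never from a script. Its argument "targets" is a list of rows, each a list of 6 numbers: the shift along the tool's x, y, z in mm, then the turn, a rotation vector about the tool's x, y, z in degrees. In form: [[x, y, z, wx, wy, wz], ...]. A call has 1 to 8 rows; each row shifts and turns the pose as measured when the row begins, along the tool's axes as they then stand; what a row does not reach is not made up. A row lasts 1/10 s, in which the tool goes at most 50 mm and 8.59 degrees, less where a joint would pass 70% of its speed; a pose out of reach is approached as far as the arm can. A call is refused whole if a number of a shift passes 50 or a number of a turn 8.59, either way. A call with a gripper value outside its range is refused whole. "grip" is the opening in per cent of the stroke, from 0 (shut) to 100 (fully open), set as the call begins (left out, the last holds). The fingers move at their own pace and stop on an object; "grip_force" is the grip in N (left out, the last holds). Time passes only in rows, so rows that do not move let the fingers close. It gives the time, the measured TCP pose, the force and the opening at its end, in the units of the state.
- bot.observe(): the state, without advancing time (a new reading comes with each control period).
- bot.grab_frame(name): name is "scene" or "top" or "wrist"; returns a dict with "color" (420x560x3 uint8, red, green, blue), "depth" (420x560 float32, m along the optical axis (not along the pixel's ray), 0 where there is no reading), "fov_y" (degrees; the focal length in pixels is half the picture's height over the tangent of half this angle, whatever the lens; pixels are square), "cx", "cy" (the principal point, pixels), "R" (3x3) and "t" (3): a world point X has camera coordinates R X + t; the wrist camera has in their place "hand_eye" (4x4, takes a point from camera to tool coordinates, whose origin is the TCP and whose axes are the tool frame's). Camera axes: x right, y down, z forward; pixel columns grow to the right and rows downward; lengths in m; the calibration is good to about 2 mm. The wrist camera is an equidistant fisheye: a pixel r from the principal point sees the ray r / f radians off the axis. A picture is of the moment at which its call begins: read the wrist's pose just before it.
- bot.job_done(): hands the job in, once; it reports no verdict.
The state is a dict: "clock": time; "qpos": joint angles; "qd": joint speeds; "joint_efforts": joint torques, N m; "position": TCP position; "tool_rot": TCP orientation; "force": force on the tool from outside, world axes, zero at the start; "moment": the same for the moment, N m; "grip_width": finger opening in m.
Only numpy, scipy, OpenCV 4.12 (cv2) and the standard library are available. Lean on these libraries where they do the work, as an engineer would, in place of code of your own. Each camera call takes 0.05 s, during which the arm holds its last target. There are 200 camera calls.

TASK

Shut the isolation valve on the bench before its line is coupled to the pump: lift the ratchet key by its knob, set it fully down on the square spindle, let go, and take it again by the end of its handle. First prove the ratchet by swinging the handle anticlockwise (seen from above) through a good 45 degrees, when it must click round loose and leave the spindle still; then turn clockwise, when it grips, in as many strokes as it takes until the red lug is hard against the red stop pin. Leave the key standing on the spindle, as is the rule for shut-off keys, and leave the other things alone.

Things in the scene. Friction and masses are not known exactly. Their poses are not given: they have to be found in the camera images.
- key: Ratchet key, 172 mm long, about 0.35 kg, balanced 8 mm from the head's axis: round steel head (53 mm wide, 16 mm high) with an open ratchet wheel, aluminium knob on the wheel, straight handle with green band and black rubber grip. Lies knob up. Origin: on the head's axis at its underside; x along the handle to its end (172 mm), z up. Lifted by the knob it stays roughly level and keeps its handle's direction.
- key_mouth (a point): Centre of the mouth of the key's square socket (same point and axes as key). The socket is 19.4 mm square, 14.5 mm deep, open below. At the start its sides are parallel and square to the handle; it then turns with the wheel. With the key fully down this point meets spindle_square.
- key_knob (a point): Middle of the knurled knob on the key's wheel: 30 mm in diameter, 32 mm tall, centre 36 mm above the key's underside. Turns with the wheel; its x and y axes are square to the socket's sides (shown by a brass square with a black edge on top). Grasp it across from above.
- key_grip (a point): Middle of the handle's rubber grip, 130 mm from the head's axis along the handle and 10 mm above the key's underside; 19 mm wide and 19 mm high. Axes as key. (Beyond the key a tall centrifuge fills the left end of the bench, from 0.45 m left of the robot and 0.4 m ahead of it: keep the arm clear.)
- wheel (a joint): Ratchet wheel (with knob and socket) in the key's head, rad, 0 at the start. Grows by the angle that the handle swings anticlockwise, seen from above, about the still wheel: that way it clicks round loose, 20 degrees a click, dragging under 0.1 Nm. Swung clockwise, the pawl bites within 20 degrees and the wheel goes with the handle.
- valve: Valve fixed to the bench on a foot plate 110 x 150 mm. Origin: on the spindle's axis at bench level; z up, y along its pipes (ends at +-103 mm, up to 58 mm high), -x its front. A dial gauge (41 mm wide, top 149 mm high) stands at y = +78 mm, a vent cock (23 mm, top 120 mm) at y = -78 mm; a seated key's handle would hit them, so it swings only within 75 degrees either side of the valve's -x.
- spindle_square (a point): On the valve's axis, 90 mm above the bench: foot of the brass square spindle, on top of the flat collar (51 mm wide) on which the seated key rests. The square is 17 mm across flats, 13.5 mm tall, its upper 3 mm tapering to 11 mm. Its x and y axes are square to the flats and turn with it. The key fits four ways, 90 degrees apart.
- spindle_lug (a point): Outer end of the red lug on the spindle's collar, 33 mm from the axis, 87 mm above the bench; it lies along the spindle's own -x.
- stop_pin (a point): Red stop pin on the valve's bonnet, 31.5 mm from the axis: the lug is against it when the valve is shut.
- spindle (a joint): Spindle angle, rad, growing clockwise seen from above (shutting): 0 with the lug pointing to the valve's -x, 2.8 shut, hard against the stop. It starts between 0 and 0.9. It turns stiffly, with 0.3 Nm, and stays where it is left.
- clamp: Bystander: vacuum clamp with wing nut, 52 x 66 x 15 mm; origin under its middle.
- o_ring: Bystander: centring ring with black O-ring, 36 mm across, 9 mm high; origin under its middle.
- wash_bottle: Bystander: squeeze bottle with a red bent spout, 199 mm tall; origin under its middle.
- timer: Bystander: white count-down timer lying flat, 66 x 62 x 17 mm; origin under its middle.

How it is judged:
By the outcome, as a careful person would: the job done as asked, in the order asked, and still so for the second after the job is handed in, with the robot touching nothing.
It also fails if it takes over 72 s, if anything falls off the work surface, if the arm or the gripper's body presses on something with over 40 N, if the wrist force passes 120 N, or if a joint passes its speed limit or range.

## Working session

There is one attempt and no reset: what is moved stays moved. The work goes in short steps, Python scripts to look and compute and a tool call to move; the robot and the scene stay as the last step left them, time stands still between calls to the robot, and variables do not carry over. Pictures are saved under pics/ and viewed, about 8 in all and at most 12, crops included, and the job is handed in when it is done.

Besides the shell and the picture viewer there is one more tool, called after "Request:" as name(argument=value, ...), one argument or row to a line, values as JSON. arm_command: Moves the arm, as the interface text tells. Its arguments: {"type":"object","properties":{"targets":{"type":"array"},"grip":{"type":"number"},"grip_force":{"type":"number"}},"required":["targets"]}

```bash
mkdir -p pics
python3 - <<'E'
from workcell import bot
import cv2,numpy as np
s=bot.observe();print({k:np.round(v,3) for k,v in s.items()})
ims=[]
for n in("scene","top"):
    f=bot.grab_frame(n);np.savez(f"{n}0.npz",**f);ims.append(f["color"])
    print(n,f["fov_y"],f["cx"],f["cy"],np.round(f["R"],3).tolist(),np.round(f["t"],3))
    cv2.imwrite(f"pics/{n}0.png",cv2.resize(f["color"][:,:,::-1],(800,600)))
E
```

```text
{'clock': np.float64(0.0), 'qpos': array([ 1.254,  0.522, -0.036,  1.6  ,  0.021,  1.021, -0.113]), 'qd': array([-0.001, -0.001,  0.   , -0.001, -0.001, -0.   ,  0.001]), 'joint_efforts': array([-0.0000e+00, -9.2712e+01,  1.9790e+00, -3.6994e+01,  1.8000e-02,
        8.0000e-03,  0.0000e+00]), 'position': array([ 0.153, -0.606,  0.248]), 'tool_rot': array([ 3.142e+00,  1.000e-03, -1.324e+00]), 'force': array([-0.644, -0.513, -0.378]), 'moment': array([0.011, 0.04 , 0.01 ]), 'grip_width': np.float64(0.085)}
scene 52.831749584933284 286.1238971615568 211.90536715159786 [[0.882, -0.471, -0.011], [-0.247, -0.443, -0.862], [0.401, 0.763, -0.507]] [-0.521  0.23   1.121]
top 44.320164625991694 280.91503906333804 211.4693090128469 [[0.041, -0.999, 0.005], [-0.977, -0.041, -0.209], [0.209, 0.003, -0.978]] [-0.002  0.585  1.925]
```

View pics/top0.png

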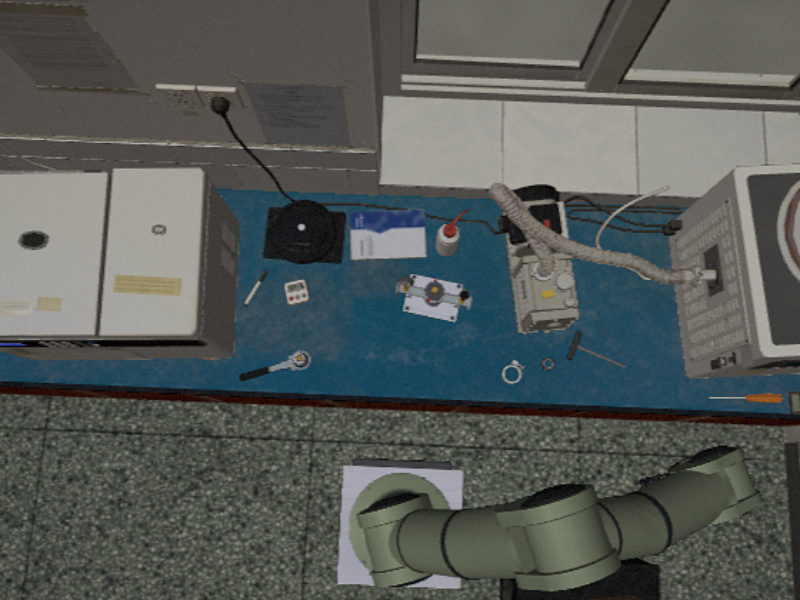

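View pics/scene0.png

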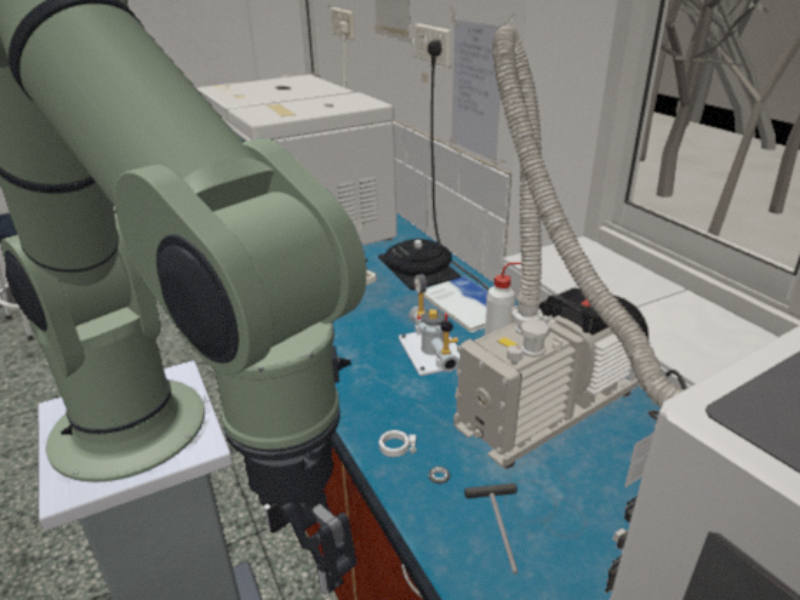

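```bash
cat > h.py <<'E'
import numpy as np,cv2
from scipy.spatial.transform import Rotation as Ro
def cast(f,u,v,z):
    fl=210/np.tan(np.radians(f["fov_y"]/2)); d=np.array([(u-f["cx"])/fl,(v-f["cy"])/fl,1.])
    R,t=f["R"],f["t"]; c=-R.T@t; d=R.T@d; return c+d*(z-c[2])/d[2]
def TR(s): return Ro.from_euler("xyz",s["tool_rot"]).as_matrix()
def wray(f,s,u,v,z):
    fl=210/np.tan(np.radians(f["fov_y"]/2)); a=np.array([u-f["cx"],v-f["cy"]]); r=np.hypot(*a); th=r/fl
    d=np.r_[np.sin(th)*a/max(r,1e-9),np.cos(th)]; H=np.array(f["hand_eye"]); R=TR(s)
    c=R@H[:3,3]+s["position"]; d=R@H[:3,:3]@d; return c+d*(z-c[2])/d[2]
def wproj(f,s,P):
    fl=210/np.tan(np.radians(f["fov_y"]/2)); H=np.array(f["hand_eye"]); R=TR(s)
    p=H[:3,:3].T@(R.T@(np.array(P)-s["position"])-H[:3,3]); r=np.hypot(p[0],p[1]); th=np.arctan2(r,p[2])
    return f["cx"]+fl*th*p[0]/r, f["cy"]+fl*th*p[1]/r
def tool(s,P):  # world point in tool mm
    return TR(s).T@(np.array(P)-s["position"])*1e3
def snap(bot,n,name=None):
    s=bot.observe(); f=bot.grab_frame(n)
    if name: cv2.imwrite(f"pics/{name}.png",f["color"][:,:,::-1])
    return s,f
E
python3 - <<'E'
from h import *
f=dict(np.load("top0.npz"));k=.7
for n,u,v,z in [("head",301,360,.05),("handle end",242,377,.01),("plate a",410,275,0),("plate b",463,285,0),("plate c",457,321,0),("plate d",403,311,0),("spindle",435,292,.1),("timer",296,291,.017),("bottle",447,240,.1),("clamp",512,372,.01),("oring",548,364,.01),("centrif corner",235,358,.2),("pump TL",512,245,.15),("pump near BL",520,332,.15),("edge",400,395,0)]:
    print(n,np.round(cast(f,u*k,v*k,z),3))
    d=f["depth"][int(v*k),int(u*k)];fl=210/np.tan(np.radians(f["fov_y"]/2))
    print("   ",np.round(f["R"].T@(np.array([(u*k-f["cx"])/fl*d,(v*k-f["cy"])/fl*d,d])-f["t"]),3))
E
```

```text
head [0.418 0.283 0.05 ]
    [0.419 0.284 0.045]
handle end [0.37  0.445 0.01 ]
    [0.37  0.445 0.009]
plate a [0.676 0.001 0.   ]
    [0.676 0.001 0.002]
plate b [ 0.654 -0.148  0.   ]
    [ 0.652 -0.148  0.006]
plate c [ 0.55  -0.134  0.   ]
    [ 0.549 -0.133  0.008]
plate d [0.572 0.017 0.   ]
    [ 0.573  0.017 -0.004]
spindle [ 0.607 -0.066  0.1  ]
    [ 0.606 -0.066  0.107]
timer [0.613 0.315 0.017]
    [0.612 0.314 0.024]
bottle [ 0.752 -0.094  0.1  ]
    [ 0.743 -0.092  0.131]
clamp [ 0.414 -0.286  0.01 ]
    [ 0.416 -0.288 -0.006]
oring [ 0.44  -0.384  0.01 ]
    [ 0.442 -0.386 -0.003]
centrif corner [0.397 0.425 0.2  ]
    [ 0.424  0.475 -0.017]
pump TL [ 0.73  -0.262  0.15 ]
    [ 0.741 -0.267  0.117]
pump near BL [ 0.5   -0.284  0.15 ]
    [ 0.524 -0.306  0.016]
edge [0.34  0.016 0.   ]
    [ 0.34   0.016 -0.001]
```

Request:
arm_command(
  targets=[
    [-35,0,-20,0,0,0],
    [-35,-25,-20,0,0,-3],
    [-30,-40,-10,0,0,-4.5],
    [-20,-45,0,0,0,-5],
    [-8,-47,0,0,0,-5.5],
    [-3,-48,0,0,0,-5.5],
    [-3,-48,0,0,0,-5.5],
    [-3,-48,0,0,0,-5.5],
  ],
  grip=100,
)

```text
clock: 0.9
position: [0.3704, -0.3252, 0.2972]
tool_rot: [3.141, 0.004, -0.712]
force: [0.8, -0.5, -1.0]
grip_width: 0.0851
```

Request:
arm_command(
  targets=[
    [-3,-48,0,0,0,-5.5],
    [-3,-48,0,0,0,-5.5],
    [-3,-48,0,0,0,-5.5],
    [-3,-48,0,0,0,-5.5],
    [-3,-48,0,0,0,-5.5],
    [-3,-48,0,0,0,-5.5],
    [-3,-48,0,0,0,-5.5],
    [-3,-48,0,0,0,-5.5],
  ],
)

```text
clock: 1.7
position: [0.4855, 0.0471, 0.2968]
tool_rot: [-3.138, 0.003, 0.088]
force: [1.5, 0.3, 0.5]
grip_width: 0.0852
```

Run:
```python
from h import *
from workcell import bot
s,f=snap(bot,"wrist","w1");print(s["position"],s["tool_rot"],s["qpos"].round(2),f["fov_y"],f["cx"],f["cy"]);print(np.round(f["hand_eye"],3))
```

```text
[0.48545617 0.04711562 0.29680643] [-3.13773679e+00  3.13300916e-03  8.81007798e-02] [ 0.31  0.3  -0.65  1.86  0.21  1.05 -0.33] 65.70646984690485 287.4635087636963 210.06528581403185
[[ 1.    -0.001 -0.     0.   ]
 [ 0.001  0.949  0.314 -0.081]
 [ 0.    -0.314  0.949 -0.127]
 [ 0.     0.     0.     1.   ]]
```

View pics/w1.png

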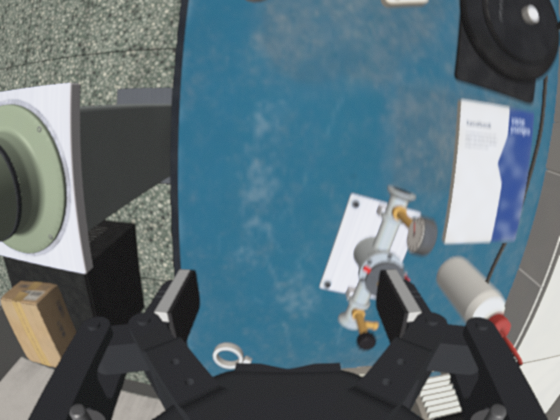

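Request:
arm_command(
  targets=[
    [-3,-48,0,0,0,-5.5],
    [-3,-48,0,0,0,-5.5],
    [-3,-48,0,0,0,-5.5],
    [-3,-48,10,0,0,-5.5],
    [0,0,20,0,0,0],
  ],
)

```text
clock: 2.25
position: [0.4242, 0.2378, 0.2694]
tool_rot: [-3.133, -0.004, 0.505]
force: [1.4, -1.7, -0.3]
grip_width: 0.0856
```

Run:
```python
from h import *
from workcell import bot
s,f=snap(bot,"wrist","w2");print(s["position"],s["tool_rot"],s["qpos"].round(2))
print(wproj(f,s,(.418,.283,.052)),tool(s,(.418,.283,.052)))
```

```text
[0.42415241 0.23781776 0.26937139] [-3.13272989 -0.00406021  0.50537946] [ 0.01  0.36 -0.8   1.9   0.3   1.   -0.42]
(np.float64(301.9618037677337), np.float64(143.60584428281726)) [ 15.60849598 -40.58393489 217.80479218]
```

View pics/w2.png

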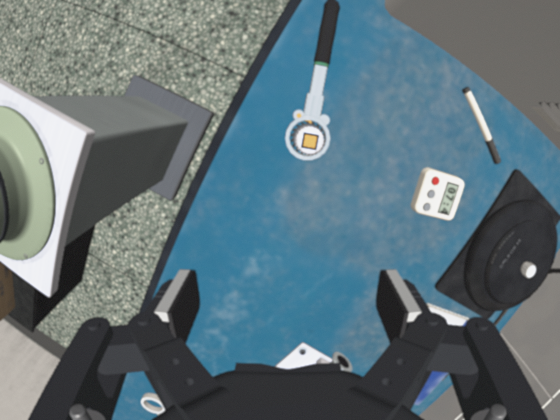

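Run:
```python
from h import *
from workcell import bot
s,f=snap(bot,"wrist")
im=f["color"].astype(int);r,g,b=im[...,0],im[...,1],im[...,2]
m=((r>170)&(g>110)&(b<110)).astype(np.uint8);m[:100]=0;m[180:]=0;m[:,:270]=0;m[:,350:]=0
ys,xs=np.nonzero(m);print(len(xs),xs.mean(),ys.mean(),cv2.minAreaRect(np.c_[xs,ys].astype(np.float32)))
P=wray(f,s,xs.mean(),ys.mean(),.052);print("knob",P,"tool",tool(s,P))
rect=cv2.boxPoints(cv2.minAreaRect(np.c_[xs,ys].astype(np.float32)))
W=np.array([wray(f,s,*p,.052) for p in rect]);e=np.diff(W,axis=0);print("sq ang",np.degrees(np.arctan2(e[:,1],e[:,0])),np.linalg.norm(e,axis=1))
dk=(im.sum(2)<110).astype(np.uint8);dk[75:]=0;dk[:,:300]=0;dk[:,350:]=0
ys,xs=np.nonzero(dk);Q=np.array([wray(f,s,u,v,.015) for u,v in zip(xs,ys)])
c=Q.mean(0);w=np.linalg.svd(Q-c)[2][0];print("grip",len(Q),c,np.degrees(np.arctan2(w[1],w[0])), "from head",np.degrees(np.arctan2(*(c-P)[[1,0]])),np.linalg.norm((c-P)[:2]))
```

```text
58 312.01724137931035 136.63793103448276 ((312.0, 131.0), (26.0, 12.0), 90.0)
knob [0.42301189 0.29077363 0.052     ] tool [ 25.93190952 -48.4886952  214.16621014]
sq ang [  29.4473692   -60.56876674 -150.77531973] [0.01250552 0.02751789 0.01265623]<stdin>:12: RuntimeWarning: Mean of empty slice.
  ret = ret.dtype.type(ret / rcount)
Traceback (most recent call last):
numpy.linalg.LinAlgError: 1-dimensional array given. Array must be at least two-dimensional
```

Request:
arm_command(
  targets=[
    [12,-25,30,0,0,0],
    [12,-20,30,0,0,0],
    [0,0,30,0,0,0],
    [0,0,0,0,0,0],
    [0,0,0,0,0,0],
  ],
)

```text
clock: 2.85
position: [0.4295, 0.2806, 0.1773]
tool_rot: [-3.138, 0.001, 0.484]
force: [0.5, 1.0, 0.6]
grip_width: 0.0853
```

Run:
```python
from h import *
from workcell import bot
s,f=snap(bot,"wrist","w3");np.savez("w3.npz",**f,pos=s["position"],tr=s["tool_rot"])
print(s["position"],s["tool_rot"],wproj(f,s,(.421,.286,.052)))
cv2.imwrite("pics/w3c.png",cv2.resize(f["color"][:330,180:420,::-1],None,fx=1.8,fy=1.8))
```

```text
[0.4295465  0.28063621 0.17725006] [-3.13776443e+00  1.20557781e-03  4.83997852e-01] (np.float64(281.11264088048705), np.float64(196.78072366431124))
```

View pics/w3c.png

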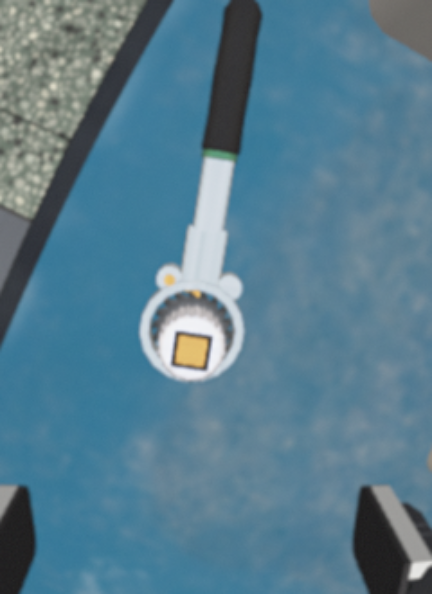

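Run:
```python
from h import *
f=dict(np.load("w3.npz"));s=dict(position=f["pos"],tool_rot=f["tr"])
c=lambda u,v,z:wray(f,s,180+u/1.8,v/1.8,z)
K=c(191,351,.052);H=c(192,329,.016);E=c(243,3,.012);G=c(221,155,.012)
for n,p in zip("KHEG",(K,H,E,G)): print(n,p.round(4),tool(s,p).round(1))
a=E-H;print(np.degrees(np.arctan2(a[1],a[0])),np.linalg.norm(a[:2]));a=E-G;print(np.degrees(np.arctan2(a[1],a[0])))
sq=[(175,332),(211,335),(208,370),(172,366)];W=[c(u,v,.052) for u,v in sq]
for i in range(4):
  d=W[(i+1)%4]-W[i];print(np.degrees(np.arctan2(d[1],d[0])).round(1),np.linalg.norm(d).round(4))
```

```text
K [0.4239 0.2892 0.052 ] [ -0.9  -9.7 125.3]
H [0.4234 0.2908 0.016 ] [ -0.5 -11.2 161.3]
E [0.368  0.4505 0.012 ] [  24.8 -178.4  165.9]
G [0.3954 0.3747 0.012 ] [ 13.8 -98.6 165.6]
109.13058294585133 0.1690712661511105
109.8710348369977
22.8 0.016
-66.6 0.0163
-158.9 0.0164
112.3 0.0158
```

Request:
arm_command(
  targets=[
    [0,-6,20,0,0,0],
    [0,-4,30,0,0,0],
    [0,0,30,0,0,0],
    [0,0,25,0,0,0],
    [0,0,15,0,0,0],
    [0,0,5,0,0,0],
  ],
)

```text
clock: 3.5
position: [0.4339, 0.2882, 0.0593]
tool_rot: [-3.141, -0.015, 0.472]
force: [-0.1, -0.5, 0.5]
grip_width: 0.0854
```

Run:
```python
from h import *
from workcell import bot
s=bot.observe();print(s["position"],s["tool_rot"],tool(s,(.4237,.290,.040)))
```

```text
[0.43390361 0.28818146 0.05925034] [-3.14073234 -0.01474223  0.47209026] [-8.54344378 -6.24325155 19.13185166]
```

Request:
arm_command(
  targets=[
    [-8,-6,8,0,-0.8,0],
    [0,0,7,0,0,0],
    [0,0,4,0,0,0],
    [0,0,0,0,0,0],
  ],
)

```text
clock: 3.9
position: [0.4251, 0.2905, 0.0415]
tool_rot: [-3.141, -0.003, 0.47]
force: [-0.0, -0.1, -0.7]
grip_width: 0.0853
```

Run:
```python
from h import *
from workcell import bot
s=bot.observe();print(s["position"],s["tool_rot"],tool(s,(.4237,.290,.040)))
```

```text
[0.42510664 0.29050357 0.04154585] [-3.14091596 -0.00327977  0.47049144] [-1.48714731 -0.1877628   1.541112  ]
```

Request:
arm_command(
  targets=[
    [-1,0,1,0,0,0],
    [0,0,0,0,0,0],
    [0,0,0,0,0,0],
    [0,0,0,0,0,0],
    [0,0,0,0,0,0],
    [0,0,0,0,0,0],
    [0,0,0,0,0,0],
    [0,0,0,0,0,0],
  ],
  grip=0,
  grip_force=60,
)

```text
clock: 4.7
position: [0.425, 0.2904, 0.0419]
tool_rot: [-3.141, -0.006, 0.47]
force: [-0.0, 1.6, -0.4]
grip_width: 0.028
```

Request:
arm_command(
  targets=[
    [0,0,-10,0,0,0],
    [0,0,-30,0,0,0],
    [0,0,-40,0,0,0],
    [0,0,-40,0,0,0],
    [0,0,-40,0,0,0],
  ],
)

```text
clock: 5.2
position: [0.4207, 0.2879, 0.2041]
tool_rot: [-3.141, 0.007, 0.473]
force: [1.2, -0.7, -3.1]
grip_width: 0.0281
```

Request:
arm_command(
  targets=[
    [-5,15,-20,0,0,0],
    [-9,35,-20,0,0,0],
    [-10,42,-10,0,0,0],
    [-10,42,0,0,0,0],
    [-10,42,0,0,0,0],
    [-10,42,0,0,0,0],
    [-10,42,0,0,0,0],
    [-10,42,0,0,0,0],
  ],
)

```text
clock: 6.0
position: [0.4922, -0.0185, 0.2663]
tool_rot: [-3.141, -0.001, 0.486]
force: [1.7, 0.9, -4.4]
grip_width: 0.0282
```

Request:
arm_command(
  targets=[
    [-10,42,0,0,0,0],
    [-10,42,0,0,0,0],
    [-5,20,0,0,0,0],
    [0,10,0,0,0,0],
    [0,0,0,0,0,0],
    [0,0,0,0,0,0],
  ],
)

```text
clock: 6.6
position: [0.5215, -0.1401, 0.268]
tool_rot: [-3.14, 0.001, 0.481]
force: [1.1, 0.5, -4.0]
grip_width: 0.0281
```

Run:
```python
from h import *
from workcell import bot
s,f=snap(bot,"wrist");np.savez("w4.npz",**f,pos=s["position"],tr=s["tool_rot"])
print(s["position"],s["tool_rot"],s["qpos"].round(2),wproj(f,s,(.607,-.066,.1)))
cv2.imwrite("pics/w4.png",cv2.resize(f["color"][:400,170:560,::-1],None,fx=1.5,fy=1.5))
```

```text
[ 0.52148818 -0.1400875   0.26795928] [-3.13955703e+00  1.21433777e-03  4.80845896e-01] [ 0.65  0.43 -0.67  1.78  0.3   1.04  0.35] (np.float64(402.2021419612613), np.float64(167.50231620129532))
```

View pics/w4.png

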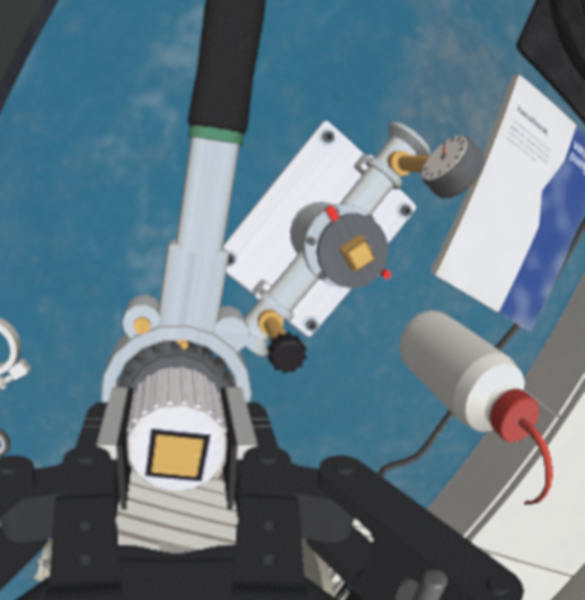

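Run:
```python
from h import *
f=dict(np.load("w4.npz"));s=dict(position=f["pos"],tool_rot=f["tr"])
c=lambda u,v,z:wray(f,s,170+u/1.5,v/1.5,z)
C=c(352,250,.090);S=c(357,252,.1035);L=c(332,213,.088);P=c(386,274,.088)
for n,p in (("collar",C),("sq",S),("lug",L),("pin",P)): print(n,p.round(4))
for n,p in (("lug",L),("pin",P)):
  a=p-C; print(n,np.degrees(np.arctan2(a[1],a[0])),np.linalg.norm(a[:2]));a=p-S; print(n,np.degrees(np.arctan2(a[1],a[0])),np.linalg.norm(a[:2]))
pl=[c(325,128,0),c(408,209,0),c(311,327,0),c(229,256,0)]
for n,p in zip("abcd",pl):print(n,p.round(3))
for i in range(4):
  d=pl[(i+1)%4]-pl[i];print(np.degrees(np.arctan2(d[1],d[0])).round(1),np.linalg.norm(d).round(4))
# segment
im=f["color"];hsv=cv2.cvtColor(im,cv2.COLOR_RGB2HSV)
m=((hsv[...,0]<5)|(hsv[...,0]>174))&(hsv[...,1]>150)&(hsv[...,2]>100)
n,lab,st,ce=cv2.connectedComponentsWithStats(m.astype(np.uint8));print([(st[i],ce[i].round(1)) for i in range(1,n) if st[i,4]>4])
m=((hsv[...,0]>8)&(hsv[...,0]<28)&(hsv[...,1]>90)&(hsv[...,2]>90)).astype(np.uint8);m[:150]=0;m[190:]=0;m[:,:390]=0;m[:,425:]=0
ys,xs=np.nonzero(m);print(len(xs),xs.mean(),ys.mean())
r=cv2.minAreaRect(np.c_[xs,ys].astype(np.float32));b=cv2.boxPoints(r);W=[wray(f,s,*p,.1) for p in b];print(r)
for i in range(4):
  d=W[(i+1)%4]-W[i];print(np.degrees(np.arctan2(d[1],d[0])).round(1),np.linalg.norm(d).round(4))
cv2.imwrite("pics/w4z.png",cv2.resize(im[125:205,355:455,::-1],None,fx=7,fy=7,interpolation=cv2.INTER_CUBIC))
```

```text
collar [ 0.613  -0.0639  0.09  ]
sq [ 0.611  -0.0635  0.1035]
lug [ 0.5886 -0.0498  0.088 ]
pin [ 0.6453 -0.0654  0.088 ]
lug 150.01596086624306 0.028215339125740414
lug 148.60293821884343 0.02633353595369885
pin -2.663139830197728 0.032326118503086594
pin -3.1482459379755943 0.03430439365179539
a [0.578 0.014 0.   ]
b [ 0.678 -0.005  0.   ]
c [ 0.655 -0.139  0.   ]
d [ 0.559 -0.118  0.   ]
-10.8 0.1024
-99.9 0.1364
167.8 0.0978
82.1 0.1341
[(array([388, 138,   7,   9,  42], dtype=int32), array([391.1, 141.8])), (array([425, 180,   5,   5,  19], dtype=int32), array([426.8, 182.2])), (array([501, 261,  23,  31, 212], dtype=int32), array([509.5, 269.2])), (array([517, 280,  21,  54, 177], dtype=int32), array([529.4, 299.4]))]
328 407.9664634146341 168.41463414634146
((407.9230651855469, 168.38461303710938), (18.859806060791016, 17.75040626525879), 56.30992889404297)
62.3 0.0177
-22.5 0.0196
-118.0 0.0181
156.4 0.0195
```

View pics/w4z.png

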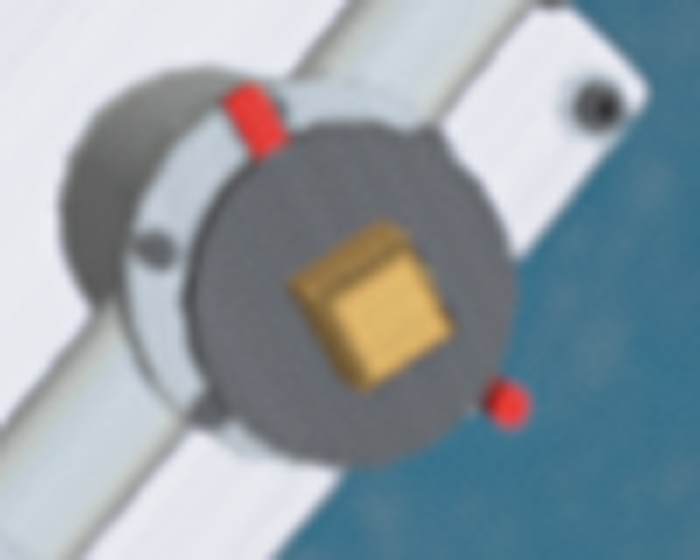

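Run:
```python
from h import *
f=dict(np.load("w4.npz"));s=dict(position=f["pos"],tool_rot=f["tr"])
c=lambda u,v,z:wray(f,s,355+u/7,125+v/7,z)
C=c(355,293,.090);S=c(391,317,.1035);L0=c(236,106,.087);L1=c(270,150,.087)
print(C,S,L0)
for a in (L0-C,L0-S,L0-L1): print(np.degrees(np.arctan2(a[1],a[0])),np.linalg.norm(a[:2]))
b=[(325,290),(415,253),(455,330),(368,390)];W=[c(*p,.1035) for p in b]
for i in range(4):
  d=W[(i+1)%4]-W[i];print(np.degrees(np.arctan2(d[1],d[0])).round(1),np.linalg.norm(d).round(4))
P=c(508,405,.088);a=P-S;print(P,np.degrees(np.arctan2(a[1],a[0])))
```

```text
[ 0.61409817 -0.06349315  0.09      ] [ 0.61485843 -0.0639201   0.1035    ] [ 0.58560361 -0.04950798  0.087     ]
153.85812252211625 0.03174153632883087
153.7732503155241 0.032612171334103206
159.64970983599233 0.00810153073311794
50.9 0.0141
-28.5 0.0127
-117.0 0.0152
146.5 0.0157
[ 0.64565499 -0.06542145  0.088     ] -2.790989927793788
```

Request:
arm_command(
  targets=[
    [30,-6,0,0,0,0],
    [40,-8,0,0,0,0],
    [40,-8,0,0,0,0],
    [0,0,0,0,0,-6],
    [0,0,0,0,0,-7],
    [0,0,0,0,0,-7],
    [0,0,0,0,0,-7],
    [0,0,0,0,0,-7],
  ],
)

```text
clock: 7.45
position: [0.6097, -0.0524, 0.2695]
tool_rot: [-3.138, -0.002, 1.11]
force: [0.4, 0.2, -4.0]
grip_width: 0.0283
```

Request:
arm_command(
  targets=[
    [0,0,0,0,0,-6],
    [0,0,0,0,0,-4],
    [0,0,0,0,0,0],
    [0,0,0,0,0,0],
  ],
)

```text
clock: 7.85
position: [0.6084, -0.0463, 0.2703]
tool_rot: [-3.137, -0.003, 1.302]
force: [0.4, -0.5, -3.8]
grip_width: 0.0281
```

```bash
cat > st.py <<'E'
from h import *
from workcell import bot
import sys
s=bot.observe();P=[float(a) for a in sys.argv[1:4]]
print(s["position"].round(4),np.degrees(s["tool_rot"]).round(2),"q",s["qpos"].round(2),"F",s["force"].round(1),"M",s["moment"].round(2));print("to go",tool(s,P).round(1))
E
python3 st.py .6145 -.0637 .132
python3 - <<'E'
from h import *
f=dict(np.load("w4.npz"));s=dict(position=f["pos"],tool_rot=f["tr"])
c=lambda u,v,z:wray(f,s,170+u/1.5,v/1.5,z)
z=s["position"][2]-.042
a=c(216,133,z+.015)-c(177,370,z+.016);print(np.degrees(np.arctan2(a[1],a[0])),np.linalg.norm(a))
W=[c(u,v,z+.052) for u,v in [(152,430),(210,436),(204,480),(148,474)]]
for i in range(4):
  d=W[(i+1)%4]-W[i];print(np.degrees(np.arctan2(d[1],d[0])).round(1),np.linalg.norm(d).round(4))
E
```

```text
[ 0.6084 -0.0463  0.2703] [-179.77   -0.2    74.6 ] q [ 0.53  0.6  -0.85  1.58  0.47  1.18  0.89] F [ 0.4 -0.5 -3.8] M [ 0.02 -0.02 -0.04]
to go [-15.6  11.1 138.2]
108.83299043353007 0.07991181180562557
20.4 0.0164
-67.1 0.0158
-160.2 0.0168
111.8 0.0156
```

Request:
arm_command(
  targets=[
    [-15,11,20,0,0,4.5],
    [0,0,20,0,0,0],
    [0,0,20,0,0,0],
    [0,0,10,0,0,0],
    [0,0,0,0,0,0],
  ],
)

```text
clock: 8.35
position: [0.6152, -0.061, 0.1995]
tool_rot: [-3.139, -0.003, 1.214]
force: [0.5, -0.0, -2.6]
grip_width: 0.0282
```

```bash
python3 st.py .6145 -.0637 .132
```

```text
[ 0.6152 -0.061   0.1995] [-179.88   -0.2    69.55] q [ 0.51  0.67 -0.79  1.64  0.53  1.06  0.79] F [ 0.5 -0.  -2.6] M [-0.02 -0.01 -0.02]
to go [-3.   0.4 67.5]
```

Request:
arm_command(
  targets=[
    [-3,0,10,0,0,0],
    [0,0,15,0,0,0],
    [0,0,15,0,0,0],
    [0,0,5,0,0,0],
    [0,0,0,0,0,0],
  ],
)

```text
clock: 8.85
position: [0.6147, -0.0633, 0.1524]
tool_rot: [-3.141, -0.004, 1.213]
force: [-0.5, -0.6, -3.8]
grip_width: 0.028
```

```bash
python3 st.py .6145 -.0637 .132
```

```text
[ 0.6147 -0.0633  0.1524] [-179.98   -0.22   69.5 ] q [ 0.5   0.73 -0.75  1.68  0.58  0.97  0.75] F [-0.5 -0.6 -3.8] M [-0.05 -0.03 -0.  ]
to go [-0.5 -0.  20.4]
```

Request:
arm_command(
  targets=[
    [0,0,4,0,0,0],
    [0,0,4,0,0,0],
    [0,0,4,0,0,0],
    [0,0,3,0,0,0],
  ],
)

```text
clock: 9.25
position: [0.6154, -0.0631, 0.1372]
tool_rot: [3.141, -0.004, 1.213]
force: [0.6, 0.4, -4.4]
grip_width: 0.0276
```

```bash
python3 st.py .6145 -.0637 .132
```

```text
[ 0.6154 -0.0631  0.1372] [179.94  -0.26  69.48] q [ 0.49  0.75 -0.74  1.68  0.59  0.95  0.74] F [ 0.6  0.4 -4.4] M [-0.01 -0.03 -0.03]
to go [-0.9 -0.6  5.2]
```

Request:
arm_command(
  targets=[
    [0,0,3,0,0,0],
    [0,0,2,0,0,0],
    [0,0,2,0,0,0],
    [0,0,1,0,0,0],
  ],
)

```text
clock: 9.65
position: [0.6161, -0.0633, 0.1312]
tool_rot: [3.138, -0.004, 1.212]
force: [-9.9, -1.3, 18.7]
grip_width: 0.0281
```

```bash
python3 st.py .6145 -.0637 .132
```

```text
[ 0.6161 -0.0633  0.1312] [179.8   -0.21  69.45] q [ 0.49  0.75 -0.74  1.69  0.6   0.94  0.73] F [-9.9 -1.3 18.7] M [-0.19  2.53 -0.02]
to go [-1.  -1.4 -0.8]
```

Request:
arm_command(
  targets=[
    [0,0,-0.5,0,0,0],
    [0,0,0,0,0,0],
    [0,0,0,0,0,0],
    [0,0,0,0,0,0],
  ],
  grip=52,
)

```text
clock: 10.05
position: [0.6169, -0.0631, 0.1328]
tool_rot: [3.136, -0.004, 1.212]
force: [-0.1, -0.4, 0.2]
grip_width: 0.0444
```

Request:
arm_command(
  targets=[
    [0,0,-15,0,0,0],
    [0,0,-25,0,0,0],
    [0,0,-35,0,0,0],
    [0,0,-35,0,0,0],
    [0,0,-10,0,0,0],
    [0,0,0,0,0,0],
  ],
)

```text
clock: 10.65
position: [0.6158, -0.0624, 0.2614]
tool_rot: [3.136, -0.006, 1.214]
force: [0.1, -0.2, -1.3]
grip_width: 0.0442
```

```bash
python3 st.py .6145 -.0637 .132
python3 - <<'E'
from h import *
from workcell import bot
s,f=snap(bot,"wrist");np.savez("w5.npz",**f,pos=s["position"],tr=s["tool_rot"])
cv2.imwrite("pics/w5.png",cv2.resize(f["color"][:340,150:420,::-1],None,fx=1.75,fy=1.75))
E
```

```text
[ 0.6158 -0.0624  0.2614] [179.69  -0.33  69.54] q [ 0.54  0.61 -0.82  1.58  0.47  1.15  0.83] F [ 0.1 -0.2 -1.3] M [0.   0.02 0.01]
to go [ -2.4  -1.5 129.3]
```

View pics/w5.png

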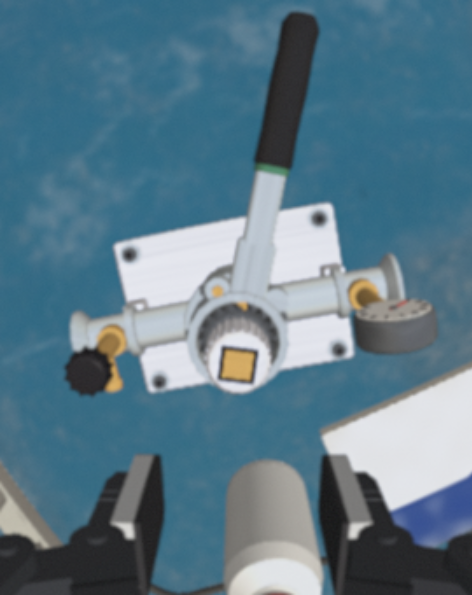

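Run:
```python
from h import *
f=dict(np.load("w5.npz"));s=dict(position=f["pos"],tool_rot=f["tr"])
c=lambda u,v,z:wray(f,s,150+u/1.75,v/1.75,z)
K=c(239,364,.142);H=c(238,340,.106);E=c(301,13,.102);G=c(272,166,.104)
print(K,H,E)
for a in(E-K,E-H,E-G,G-K): print(np.degrees(np.arctan2(a[1],a[0])),np.linalg.norm(a[:2]))
cv2.imwrite("pics/w5z.png",cv2.resize(f["color"][150:240,250:325,::-1],None,fx=7,fy=7,interpolation=cv2.INTER_CUBIC))
W=[c(u,v,.142) for u,v in [(222,348),(258,350),(256,383),(219,380)]]
for i in range(4):
  d=W[(i+1)%4]-W[i];print(np.degrees(np.arctan2(d[1],d[0])).round(1),np.linalg.norm(d).round(4))
```

```text
[ 0.61590937 -0.06250674  0.142     ] [ 0.61471454 -0.06246958  0.106     ] [0.46773966 0.02582376 0.102     ]
149.19896679731337 0.17250083567073854
149.00517861319045 0.17145649431830123
149.24214804580816 0.0814810370192005
149.16031090927777 0.09101984250732259
66.1 0.0163
-23.3 0.0159
-115.6 0.0171
153.8 0.0154
```

Request:
arm_command(
  targets=[
    [4,-35,0,0,0,3],
    [6,-45,10,0,0,4],
    [8,-45,25,0,0,3],
    [5,-10,25,0,0,0],
    [0,0,0,0,0,0],
    [0,0,0,0,0,0],
  ],
  grip=60,
)

```text
clock: 11.3
position: [0.4995, 0.0144, 0.1962]
tool_rot: [-3.14, -0.005, 1.031]
force: [0.5, -0.0, 1.1]
grip_width: 0.0513
```

```bash
python3 st.py .495 .0091 .099
```

```text
[0.4995 0.0144 0.1962] [-179.91   -0.28   59.08] q [ 0.46  0.5  -0.8   1.95  0.46  0.88  0.45] F [ 0.5 -0.   1.1] M [ 0.01 -0.02  0.05]
to go [-7.3 -0.9 97.1]
```

Request:
arm_command(
  targets=[
    [-7,0,20,0,0,0],
    [0,0,25,0,0,0],
    [0,0,20,0,0,0],
    [0,0,10,0,0,0],
    [0,0,0,0,0,0],
  ],
)

```text
clock: 11.8
position: [0.5014, 0.0054, 0.1216]
tool_rot: [3.14, -0.007, 1.027]
force: [-0.1, 0.6, -0.0]
grip_width: 0.0514
```

```bash
python3 st.py .495 .0091 .099
```

```text
[0.5014 0.0054 0.1216] [179.89  -0.42  58.84] q [ 0.41  0.6  -0.72  2.01  0.58  0.74  0.36] F [-0.1  0.6 -0. ] M [-0.01 -0.01  0.01]
to go [-0.3 -7.4 22.5]
```

Request:
arm_command(
  targets=[
    [0,-6,10,0,0,0],
    [0,-2,10,0,0,0],
    [0,0,3,0,0,0],
    [0,0,0,0,0,0],
  ],
)

```text
clock: 12.2
position: [0.4958, 0.0097, 0.0988]
tool_rot: [3.137, -0.009, 1.026]
force: [1.0, -0.0, 0.2]
grip_width: 0.051
```

```bash
python3 st.py .495 .0091 .099
```

```text
[0.4958 0.0097 0.0988] [179.75  -0.5   58.8 ] q [ 0.37  0.63 -0.68  2.03  0.63  0.68  0.31] F [ 1.  -0.   0.2] M [-0.03 -0.02 -0.01]
to go [-0.9 -0.4 -0.3]
```

Request:
arm_command(
  targets=[
    [-1,0,0,0,0,0],
    [0,0,0,0,0,0],
    [0,0,0,0,0,0],
    [0,0,0,0,0,0],
    [0,0,0,0,0,0],
  ],
  grip=0,
  grip_force=30,
)

```text
clock: 12.7
position: [0.4957, 0.0088, 0.0997]
tool_rot: [3.136, -0.009, 1.026]
force: [0.1, 0.7, -0.2]
grip_width: 0.0176
```

```bash
cat > arc.py <<'E'
from h import *
from workcell import bot
import sys
A=np.array([.6153,-.0626]);s=bot.observe();d=s["position"][:2]-A;a=np.degrees(np.arctan2(d[1],d[0]))%360
R=TR(s);y=np.degrees(s["tool_rot"][2])
rad=d/np.linalg.norm(d);tan=np.array([-rad[1],rad[0]])
print("t",s["clock"],"handle",a.round(1),"r",(np.linalg.norm(d)*1e3).round(1),"z",s["position"][2].round(4),"yaw+90",(y+90)%360,"rp",np.degrees(s["tool_rot"][:2]).round(2),"F rad/tan/z",(s["force"][:2]@rad).round(1),(s["force"][:2]@tan).round(1),s["force"][2].round(1),"M",s["moment"].round(2),"q",s["qpos"].round(2),"w",s["grip_width"].round(4))
if len(sys.argv)>1: # next target handle angle (deg), one row
    b=np.radians(float(sys.argv[1]));T=np.r_[A+.140*np.array([np.cos(b),np.sin(b)]),.0985]
    print("row to target",tool(s,T).round(1))
E
python3 arc.py
```

```text
Traceback (most recent call last):
  File "arc.py", line 7, in <module>
    print("t",s["clock"],"handle",a.round(1),"r",(np.linalg.norm(d)*1e3).round(1),"z",s["position"][2].round(4),"yaw+90",(y+90)%360,"rp",np.degrees(s["tool_rot"][:2]).round(2),"F rad/tan/z",(s["force"][:2]@rad).round(1),(s["force"][:2]@tan).round(1),s["force"][2].round(1),"M",s["moment"].round(2),"q",s["qpos"].round(2),"w",s["grip_width"].round(4))
                                                                                                                                                                                                                                                                                                                                     ^^^^^^^^^^^^^^^^^^^^^
AttributeError: 'float' object has no attribute 'round'
```

Gripped. Start the anticlockwise swing gently.

Request:
arm_command(
  targets=[
    [-10,0.4,0,0,0,-4],
    [-10,0.4,0,0,0,-4],
    [-10,0.4,0,0,0,-4],
    [-10,0.4,0,0,0,-4],
  ],
)

```text
clock: 13.1
position: [0.4785, -0.0281, 0.0992]
tool_rot: [3.136, -0.006, 1.315]
force: [1.3, -1.0, 0.6]
grip_width: 0.0182
```

```bash
sed -i 's/s\["grip_width"\].round(4)/round(s["grip_width"],4)/' arc.py; python3 arc.py
```

```text
t 13.1 handle 165.8 r 141.0 z 0.0992 yaw+90 165.35292789064755 rp [179.68  -0.35] F rad/tan/z -1.5 0.6 0.6 M [-0.12 -0.34 -0.14] q [ 0.5   0.63 -0.76  2.07  0.68  0.69  0.61] w 0.0182
```

Request:
arm_command(
  targets=[
    [-14,0.7,0,0,0,-5.7],
    [-14,0.7,0,0,0,-5.7],
    [-14,0.7,0,0,0,-5.7],
    [-14,0.7,0,0,0,-5.7],
  ],
)

```text
clock: 13.5
position: [0.4757, -0.0857, 0.0995]
tool_rot: [3.133, -0.003, 1.729]
force: [2.2, 1.3, -2.7]
grip_width: 0.0183
```

```bash
python3 arc.py 200
```

```text
t 13.5 handle 189.4 r 141.5 z 0.0995 yaw+90 189.0540819071892 rp [ 1.795e+02 -1.500e-01] F rad/tan/z -2.3 -1.0 -2.7 M [ 0.35 -0.48  0.01] q [ 0.69  0.67 -0.85  2.06  0.76  0.75  1.08] w 0.0183
row to target [-25.8   4.    0.9]
```

Request:
arm_command(
  targets=[
    [-14,0.7,0,0,0,-5.7],
    [-14,0.7,0,0,0,-5.7],
    [-14,0.7,0,0,0,-5.7],
    [-14,0.7,0,0,0,-5.7],
    [0,0,0,0,0,0],
  ],
)

```text
clock: 14.0
position: [0.4968, -0.1408, 0.0995]
tool_rot: [3.13, 0.001, 2.145]
force: [-1.4, 3.1, -1.7]
grip_width: 0.0182
```

```bash
python3 arc.py 220
python3 - <<'E'
from h import *
from workcell import bot
s,f=snap(bot,"wrist");np.savez("w6.npz",**f,pos=s["position"],tr=s["tool_rot"])
cv2.imwrite("pics/w6.png",f["color"][:,:,::-1])
E
```

```text
t 14.0 handle 213.4 r 142.0 z 0.0995 yaw+90 212.8953285794745 rp [1.7933e+02 3.0000e-02] F rad/tan/z -0.5 -3.4 -1.7 M [0.39 0.47 0.38] q [ 0.83  0.75 -0.94  1.97  0.82  0.84  1.58] w 0.0182
row to target [-16.   3.   1.]
```

View pics/w6.png

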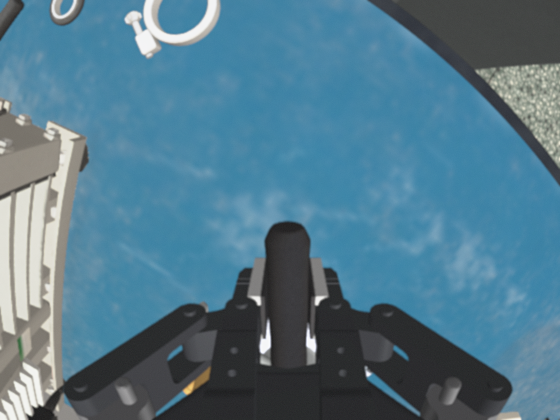

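Request:
arm_command(
  targets=[
    [14,0.7,0,0,0,5.7],
    [14,0.7,0,0,0,5.7],
    [14,0.7,0,0,0,5.7],
    [14,0.7,0,0,0,5.7],
    [14,0.7,0,0,0,5.7],
  ],
)

```text
clock: 14.55
position: [0.474, -0.0705, 0.1001]
tool_rot: [3.129, -0.007, 1.614]
force: [6.7, -0.7, -4.2]
grip_width: 0.0179
```

```bash
python3 arc.py 180
```

```text
t 14.55 handle 183.2 r 141.5 z 0.1001 yaw+90 182.4959849173028 rp [179.28  -0.4 ] F rad/tan/z -6.7 1.1 -4.2 M [-0.17 -1.01  0.16] q [ 0.65  0.66 -0.83  2.07  0.74  0.72  0.95] w 0.0179
row to target [7.8 1.6 1.6]
```

Request:
arm_command(
  targets=[
    [14,1,0.4,0,0,5.8],
    [14,1,0.4,0,0,5.8],
    [14,1,0.3,0,0,5.8],
    [14,1,0.3,0,0,5.8],
    [14,1,0.3,0,0,5.8],
  ],
)

```text
clock: 15.05
position: [0.49, 0.0014, 0.1003]
tool_rot: [3.13, -0.012, 1.076]
force: [6.4, -2.9, -3.7]
grip_width: 0.0182
```

```bash
python3 arc.py 150
```

```text
t 15.05 handle 152.9 r 140.8 z 0.1003 yaw+90 151.6661154763673 rp [179.36  -0.69] F rad/tan/z -7.0 -0.3 -3.7 M [-0.44 -0.96  0.46] q [ 0.4   0.62 -0.7   2.05  0.64  0.67  0.35] w 0.0182
row to target [7.2 0.8 1.9]
```

Request:
arm_command(
  targets=[
    [14,1.2,0.6,0,0,5.5],
    [14,1.2,0.5,0,0,5.5],
    [14,1.2,0.4,0,0,5.5],
    [14,1.2,0.4,0,0,5.6],
  ],
)

```text
clock: 15.45
position: [0.5267, 0.0458, 0.0999]
tool_rot: [3.134, -0.014, 0.665]
force: [2.1, -4.5, -1.3]
grip_width: 0.0179
```

```bash
python3 arc.py 110
```

```text
t 15.45 handle 129.3 r 140.0 z 0.0999 yaw+90 128.11153362838832 rp [179.54  -0.81] F rad/tan/z -4.8 1.2 -1.3 M [-0.96 -0.45  0.25] q [ 0.23  0.64 -0.59  1.96  0.56  0.69 -0.04] w 0.0179
row to target [46.3  6.9  2.2]
```

Request:
arm_command(
  targets=[
    [14,1,0.5,0,0,5.3],
    [14,1,0.4,0,0,5.5],
    [14,1,0.3,0,0,5.6],
    [8,0.4,0,0,0,3],
    [0,0,0,0,0,0],
  ],
)

```text
clock: 15.95
position: [0.5718, 0.0697, 0.1002]
tool_rot: [3.134, -0.015, 0.296]
force: [2.3, -4.9, -2.0]
grip_width: 0.0185
```

```bash
python3 arc.py 110
python3 - <<'E'
from h import *
from workcell import bot
s,f=snap(bot,"top");np.savez("t7.npz",**f)
cv2.imwrite("pics/t7.png",cv2.resize(f["color"][160:260,240:380,::-1],None,fx=5,fy=5,interpolation=cv2.INTER_CUBIC))
E
```

```text
t 15.95 handle 108.2 r 139.3 z 0.1002 yaw+90 106.97723780327296 rp [179.57  -0.88] F rad/tan/z -5.4 -0.6 -2.0 M [-0.85 -0.32  0.29] q [ 0.12  0.68 -0.49  1.84  0.47  0.73 -0.34] w 0.0185
row to target [-4.4 -0.6  1.7]
```

View pics/t7.png

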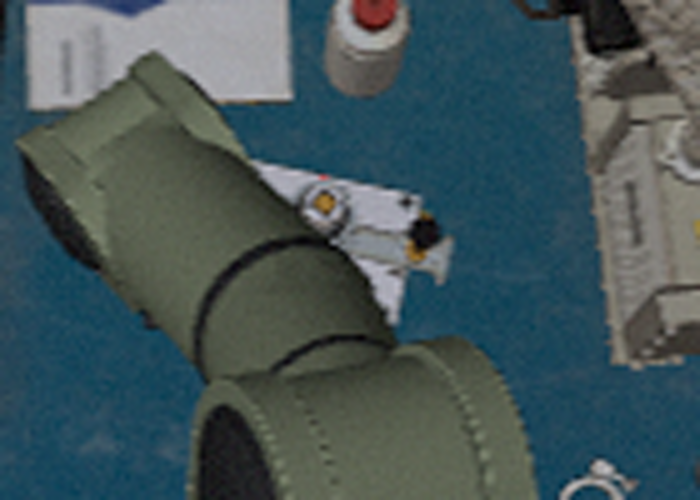

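Request:
arm_command(
  targets=[
    [-10,0.8,0.5,0,0,-4.5],
    [-14,0.8,0.3,0,0,-5.9],
    [-14,0.8,0.3,0,0,-5.9],
    [-14,0.8,0.2,0,0,-5.9],
    [-14,0.8,0,0,0,-5.9],
    [-14,0.8,0,0,0,-5.9],
    [-14,0.8,0,0,0,-5.9],
  ],
)

```text
clock: 16.7
position: [0.4954, 0.0125, 0.0994]
tool_rot: [3.12, -0.006, 1.002]
force: [1.1, -1.3, -3.9]
grip_width: 0.0181
```

```bash
python3 arc.py 170
```

```text
t 16.7 handle 147.9 r 141.5 z 0.0994 yaw+90 147.38766667714935 rp [178.74  -0.33] F rad/tan/z -1.6 0.6 -3.9 M [-0.    0.11 -0.06] q [ 0.35  0.62 -0.67  2.05  0.64  0.67  0.26] w 0.0181
row to target [-52.5  12.3   0.8]
```

Request:
arm_command(
  targets=[
    [-14,0.8,0,0.2,0,-5.9],
    [-14,0.8,0,0.2,0,-5.9],
    [-14,0.8,0,0.2,0,-5.8],
    [-14,0.8,0,0.2,0,-5.8],
    [-14,0.8,0,0.2,0,-5.8],
    [-14,0.8,0,0.2,0,-5.8],
    [-14,0.8,0,0.2,0,-5.8],
    [0,0,0,0,0,0],
  ],
)

```text
clock: 17.5
position: [0.4752, -0.0858, 0.1017]
tool_rot: [3.138, 0.006, 1.724]
force: [-0.3, 1.9, -2.3]
grip_width: 0.0183
```

```bash
python3 arc.py 190
python3 - <<'E'
from h import *
from workcell import bot
s,f=snap(bot,"top");np.savez("t8.npz",**f)
cv2.imwrite("pics/t8.png",cv2.resize(f["color"][170:240,260:350,::-1],None,fx=8,fy=8,interpolation=cv2.INTER_CUBIC))
E
```

```text
t 17.5 handle 189.4 r 142.0 z 0.1017 yaw+90 188.75383900334458 rp [179.77   0.37] F rad/tan/z -0.1 -1.9 -2.3 M [0.29 0.28 0.24] q [ 0.68  0.67 -0.85  2.06  0.76  0.75  1.07] w 0.0183
row to target [-1.4  2.   3.2]
```

View pics/t8.png

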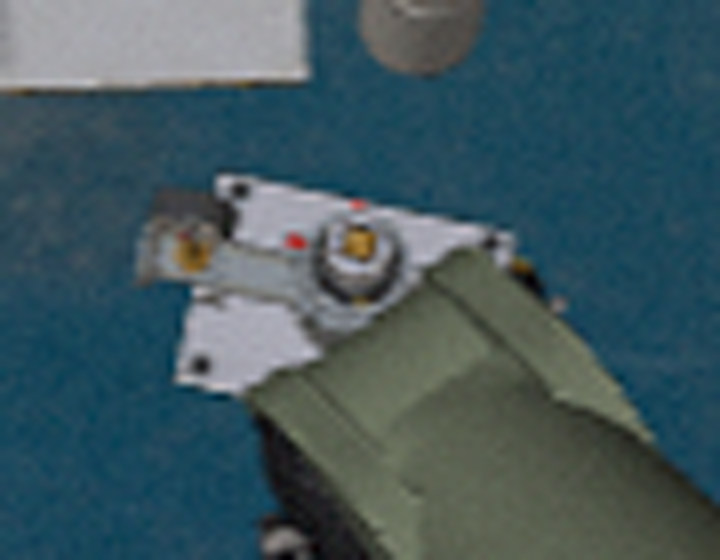

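Request:
arm_command(
  targets=[
    [-14,1.2,1,0,0.1,-5.8],
    [-14,1,1,0,0.1,-5.8],
    [-14,0.8,1,0,0.1,-5.8],
    [-8,0.5,0,0,0,-3.5],
    [0,0,0,0,0,0],
  ],
)

```text
clock: 18.05
position: [0.4912, -0.1307, 0.0996]
tool_rot: [-3.141, 0.005, 2.08]
force: [-0.3, -2.2, 1.2]
grip_width: 0.0181
```

```bash
python3 arc.py 210
```

```text
t 18.05 handle 208.7 r 141.6 z 0.0996 yaw+90 209.16458454949108 rp [-179.96    0.27] F rad/tan/z 1.3 1.8 1.2 M [-0.44 -0.04 -0.29] q [ 0.8   0.73 -0.92  1.99  0.81  0.83  1.49] w 0.0181
row to target [-3.1  1.6  1.2]
```

Now clockwise until the stop.

Request:
arm_command(
  targets=[
    [14,1,0,0,0,5.7],
    [14,1,0.2,0,0,5.7],
    [14,1,0.3,0,0,5.7],
    [14,1,0.3,0,0,5.7],
    [14,1,0.3,0,0,5.7],
    [14,1,0.3,0,0,5.7],
  ],
)

```text
clock: 18.65
position: [0.4749, -0.0433, 0.099]
tool_rot: [3.137, 0.006, 1.435]
force: [7.0, -5.0, 0.7]
grip_width: 0.0185
```

```bash
python3 arc.py 160
```

```text
t 18.65 handle 172.2 r 141.7 z 0.099 yaw+90 172.20942045028139 rp [179.76   0.34] F rad/tan/z -7.6 4.0 0.7 M [-1.05 -1.56 -0.41] q [ 0.55  0.64 -0.78  2.08  0.72  0.71  0.73] w 0.0185
row to target [29.5  4.8  0.3]
```

Request:
arm_command(
  targets=[
    [14,1.3,0.2,0,0,5.7],
    [14,1.3,0.2,0,0,5.7],
    [14,1.2,0.2,0,0,5.7],
  ],
)

```text
clock: 18.95
position: [0.4886, -0.0006, 0.0993]
tool_rot: [3.132, 0.006, 1.111]
force: [5.9, -8.2, -1.7]
grip_width: 0.0183
```

```bash
python3 arc.py 140
```

```text
t 18.95 handle 153.9 r 141.0 z 0.0993 yaw+90 153.6445955454286 rp [179.44   0.33] F rad/tan/z -8.9 4.7 -1.7 M [-1.42 -1.24 -0.19] q [ 0.4   0.63 -0.7   2.05  0.66  0.69  0.37] w 0.0183
row to target [33.7  4.9  0.7]
```

Request:
arm_command(
  targets=[
    [10,1.3,0.2,0,0,4],
    [10,1.3,0.2,0,0,4],
  ],
)

```text
clock: 19.15
position: [0.4999, 0.0178, 0.0993]
tool_rot: [3.13, 0.006, 0.956]
force: [2.6, -7.1, -2.2]
grip_width: 0.0182
```

```bash
python3 arc.py 140
```

```text
t 19.15 handle 145.1 r 140.6 z 0.0993 yaw+90 144.77851568281375 rp [179.32   0.32] F rad/tan/z -6.2 4.3 -2.2 M [-1.14 -0.21 -0.25] q [ 0.33  0.63 -0.66  2.02  0.63  0.69  0.22] w 0.0182
row to target [12.5  1.1  0.8]
```

Request:
arm_command(
  targets=[
    [10,1.2,0.2,0.1,0,4],
    [10,1.2,0.2,0.1,0,4],
  ],
)

```text
clock: 19.35
position: [0.5133, 0.0339, 0.0992]
tool_rot: [3.131, 0.005, 0.803]
force: [1.8, -6.8, -1.0]
grip_width: 0.0183
```

```bash
python3 arc.py 130
```

```text
t 19.35 handle 136.6 r 140.4 z 0.0992 yaw+90 135.99536666640526 rp [179.39   0.3 ] F rad/tan/z -5.9 3.7 -1.0 M [-1.08 -0.57 -0.09] q [ 0.27  0.64 -0.63  1.99  0.59  0.7   0.08] w 0.0183
row to target [16.   1.1  0.7]
```

Request:
arm_command(
  targets=[
    [8,1.2,0.2,0.1,0,3],
    [8,1.2,0.2,0.1,0,3],
  ],
)

```text
clock: 19.55
position: [0.5257, 0.0452, 0.0991]
tool_rot: [3.133, 0.005, 0.685]
force: [-0.9, -5.3, -0.5]
grip_width: 0.0185
```

```bash
python3 arc.py 130
```

```text
t 19.55 handle 129.7 r 140.2 z 0.0991 yaw+90 129.26260147361842 rp [179.49   0.31] F rad/tan/z -3.5 4.1 -0.5 M [-1.08  0.01 -0.13] q [ 0.23  0.65 -0.6   1.95  0.56  0.71 -0.03] w 0.0185
row to target [-0.6  0.2  0.6]
```

Request:
arm_command(
  targets=[
    [8,0.8,0.2,0.1,0,3],
    [8,0.8,0.2,0.1,0,3],
  ],
)

```text
clock: 19.75
position: [0.5388, 0.0546, 0.099]
tool_rot: [3.134, 0.006, 0.568]
force: [1.3, -7.7, 0.5]
grip_width: 0.0181
```

```bash
python3 arc.py 120
```

```text
t 19.75 handle 123.1 r 140.0 z 0.099 yaw+90 122.53946979512995 rp [179.54   0.32] F rad/tan/z -7.1 3.1 0.5 M [-1.51 -0.42 -0.02] q [ 0.19  0.66 -0.57  1.91  0.54  0.72 -0.12] w 0.0181
row to target [7.6 0.1 0.4]
```

Request:
arm_command(
  targets=[
    [7,0.8,0.2,0.1,0,2.8],
    [7,0.8,0.2,0.1,0,2.8],
  ],
)

```text
clock: 19.95
position: [0.5515, 0.0617, 0.0991]
tool_rot: [3.134, 0.004, 0.459]
force: [3.3, -5.4, -0.4]
grip_width: 0.018
```

```bash
python3 arc.py 120
```

```text
t 19.95 handle 117.2 r 139.8 z 0.0991 yaw+90 116.2713456809717 rp [179.58   0.26] F rad/tan/z -6.3 -0.5 -0.4 M [-1.11 -0.61  0.29] q [ 0.16  0.67 -0.54  1.88  0.51  0.74 -0.21] w 0.018
row to target [-6.9  0.   0.6]
```

```bash
cat > red.py <<'E'
from h import *
from workcell import bot
import sys
f=dict(np.load(sys.argv[1])) if len(sys.argv)>1 else bot.grab_frame("top")
A=np.array([.6153,-.0626])
h=cv2.cvtColor(cv2.resize(f["color"],None,fx=4,fy=4,interpolation=cv2.INTER_CUBIC),cv2.COLOR_RGB2HSV)
m=(((h[...,0]<6)|(h[...,0]>172))&(h[...,1]>110)&(h[...,2]>80)).astype(np.uint8)
n,l,st,ce=cv2.connectedComponentsWithStats(m)
for i in range(1,n):
    p=cast(f,(ce[i][0]-1.5)/4,(ce[i][1]-1.5)/4,.088)[:2]-A
    if np.hypot(*p)<.06 and st[i,4]>5: print(st[i,4],st[i,:4]//4,"ang",np.degrees(np.arctan2(p[1],p[0])).round(1),"r",np.hypot(*p).round(4))
E
for a in t7.npz t8.npz "" ; do echo "== $a"; python3 red.py $a; done
```

```text
== t7.npz
9 [304 195   1   0] ang -2.9 r 0.0319
== t8.npz
11 [304 195   1   1] ang -3.2 r 0.0314
44 [296 199   2   1] ang 67.0 r 0.0293
== 
6 [304 195   0   0] ang -2.4 r 0.0315
```

```bash
python3 - <<'E'
from h import *
from workcell import bot
fs=bot.grab_frame("scene");ft=bot.grab_frame("top");fw=bot.grab_frame("wrist")
np.savez("s9.npz",**fs);np.savez("t9.npz",**ft)
R,t=fs["R"],fs["t"];p=R@np.array([.6153,-.0626,.1])+t;fl=210/np.tan(np.radians(fs["fov_y"]/2));u,v=int(fs["cx"]+fl*p[0]/p[2]),int(fs["cy"]+fl*p[1]/p[2]);print(u,v)
r=lambda a:cv2.resize(a,(400,300),interpolation=cv2.INTER_CUBIC)
a=np.hstack([r(fs["color"][v-45:v+45,u-60:u+60]),r(ft["color"][180:225,275:335])])
b=np.hstack([r(fw["color"]),r(fs["color"][v-21:v+21,u-28:u+28])])
cv2.imwrite("pics/c9.png",np.vstack([a,b])[:,:,::-1])
E
python3 arc.py
```

```text
302 218
t 20.15 handle 117.2 r 139.7 z 0.0991 yaw+90 116.39150083093568 rp [179.58   0.24] F rad/tan/z -5.3 -1.0 0.5 M [-0.99 -0.74  0.2 ] q [ 0.16  0.67 -0.54  1.88  0.51  0.73 -0.21] w 0.0184
```

View pics/c9.png

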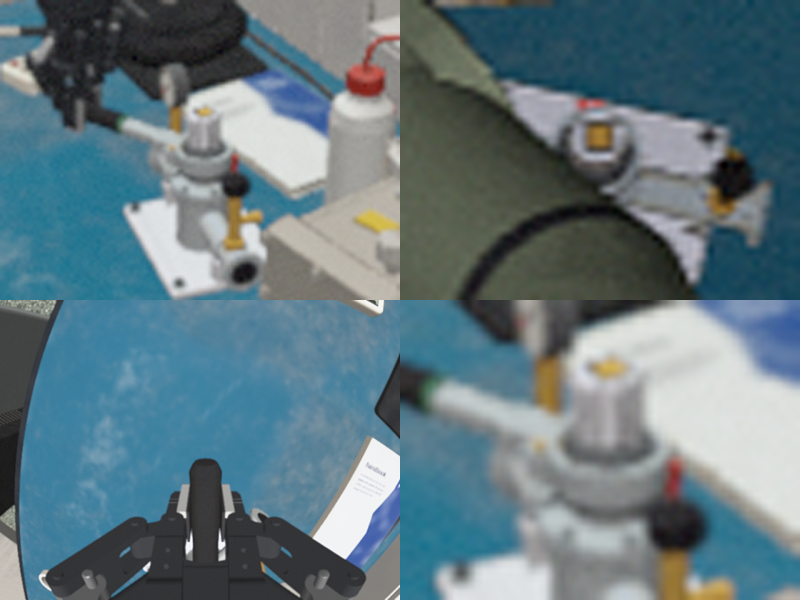

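Request:
arm_command(
  targets=[
    [5,0.5,0.2,0.1,0,2],
    [5,0.5,0.2,0,0,2],
  ],
)

```text
clock: 20.35
position: [0.5606, 0.0659, 0.0993]
tool_rot: [3.133, 0.003, 0.383]
force: [4.4, -6.8, 0.5]
grip_width: 0.0182
```

```bash
python3 arc.py 110
python3 - <<'E'
from h import *
from workcell import bot
ft=bot.grab_frame("top");np.savez("t10.npz",**ft)
for n in("t7","t8","t9","t10"):
    c=np.load(n+".npz")["color"].astype(int);print(n);print((c[...,0]-c[...,1:].max(2))[193:199,298:310])
E
```

```text
t 20.35 handle 113.1 r 139.6 z 0.0993 yaw+90 111.91834856454227 rp [1.7953e+02 1.4000e-01] F rad/tan/z -8.0 -1.4 0.5 M [-1.19 -0.93  0.54] q [ 0.14  0.68 -0.52  1.86  0.49  0.74 -0.27] w 0.0182
row to target [ 7.5 -0.3  0.8]
t7
[[-42 -48 -63 -70 -68 -71 -64 -65 -69 -64 -62 -55]
 [ -8  -7 -12 -12 -22 -38 -45 -57 -67 -62 -66 -63]
 [ -9  -9 -11 -12 -12  12  91  44 -21 -35 -47 -56]
 [-10 -13 -11 -12 -15 -18 -19 -20 -10  -7 -13 -14]
 [-11 -10 -17 -11  -3  -3  -7  -3   3 -14 -16  -9]
 [-12 -15 -10  -4 -14 -13   4   2 -19  -8  -6  -9]]
t8
[[-45 -49 -62 -71 -70 -68 -71 -63 -65 -63 -62 -55]
 [ -9  -3 -11 -12 -23 -42 -48 -57 -67 -68 -66 -66]
 [-11 -12 -11  -8 -13  15  93  48 -22 -34 -50 -55]
 [-12 -10 -10  -9 -11 -17   7   3 -14  -9 -12 -13]
 [-11 -13 -13 -17  -8  -3 -15 -11  -4 -14 -14  -9]
 [-14 -15  -8   0  -8   9  16   3 -14  -7  -7  -9]]
t9
[[-42 -54 -59 -63 -72 -70 -69 -66 -62 -63 -58 -64]
 [-10  -8 -13 -13 -23 -40 -47 -60 -65 -70 -58 -60]
 [-11 -10 -12  35 109  62  90  48 -20 -34 -49 -56]
 [-12 -11 -14   7  28  -4 -20 -16 -11  -9  -9 -14]
 [-10 -14 -12 -10  -8  -8 -14 -12  -2  -8 -15 -10]
 [-13 -14 -11  -4  -7   3  10   8   1   2  -8  -7]]
t10
[[-40 -47 -61 -69 -68 -73 -69 -67 -66 -68 -62 -59]
 [-12  -8 -14 -15 -25 -42 -56 -58 -63 -65 -59 -58]
 [-11 -11  -9 -11  81  97 117  45 -22 -35 -48 -58]
 [-11  -9 -14 -12 -16 -20 -23 -19 -14 -10  -9 -14]
 [ -9 -12 -14  -8  -4  -6 -15 -11   1 -11 -17 -11]
 [-10 -11  -9  -1  -5   6  12   8  -9  -4  -7  -8]]
```

Request:
arm_command(
  targets=[
    [4,0.5,0.2,0.1,0,1.3],
    [3,0.3,0.2,0,0,1],
  ],
)

```text
clock: 20.6
position: [0.5675, 0.0685, 0.0994]
tool_rot: [3.132, 0.001, 0.331]
force: [0.8, -8.0, -0.7]
grip_width: 0.0177
```

```bash
python3 arc.py 110
python3 - <<'E'
from h import *
from workcell import bot
c=bot.grab_frame("top")["color"].astype(int);print((c[...,0]-c[...,1:].max(2))[194:197,298:310])
E
```

```text
t 20.6 handle 110.0 r 139.6 z 0.0994 yaw+90 108.98655794417888 rp [1.7947e+02 7.0000e-02] F rad/tan/z -7.8 1.9 -0.7 M [-1.39 -0.38  0.44] q [ 0.13  0.68 -0.51  1.84  0.48  0.75 -0.32] w 0.0177
row to target [ 0.1 -0.4  0.9]
[[-11  -5 -13 -16 -26 -40 -52 -56 -60 -62 -59 -58]
 [-11  -8 -11 -13  79 122 132  44 -20 -33 -48 -61]
 [-13  -9 -13 -14   6  -6 -22 -17 -14 -11 -13 -13]]
```

Request:
arm_command(
  targets=[
    [4,0.5,0.2,0.1,0,1.4],
    [4,0.3,0.2,0.1,0,1.4],
  ],
)

```text
clock: 20.85
position: [0.5746, 0.0708, 0.0993]
tool_rot: [3.133, 0.001, 0.273]
force: [1.6, -7.6, -0.8]
grip_width: 0.0187
```

```bash
python3 arc.py 105
python3 - <<'E'
from h import *
from workcell import bot
c=bot.grab_frame("top")["color"].astype(int);print((c[...,0]-c[...,1:].max(2))[194:197,298:310])
E
```

```text
t 20.85 handle 107.0 r 139.5 z 0.0993 yaw+90 105.663338862329 rp [1.795e+02 6.000e-02] F rad/tan/z -7.7 0.7 -0.8 M [-1.48 -0.31  0.66] q [ 0.11  0.69 -0.49  1.82  0.47  0.75 -0.36] w 0.0187
row to target [ 4.8 -0.6  0.8]
[[ -9  -7 -12 -14 -24 -42 -53 -61 -62 -67 -65 -61]
 [-11 -10 -12 -12  84 124 131  46 -24 -36 -49 -57]
 [-10  -9 -14 -13   7  -8   4  -3 -13 -10 -11 -14]]
```

Request:
arm_command(
  targets=[
    [5,0.8,0.2,0.1,0,1],
    [5,0.6,0.2,0.1,0,1],
  ],
)

```text
clock: 21.1
position: [0.5825, 0.0728, 0.0988]
tool_rot: [3.134, 0.004, 0.228]
force: [-6.5, -5.8, 1.6]
grip_width: 0.0181
```

```bash
python3 arc.py 105
python3 - <<'E'
from h import *
from workcell import bot
c=bot.grab_frame("top")["color"].astype(int);print((c[...,0]-c[...,1:].max(2))[194:197,298:310])
E
```

```text
t 21.1 handle 103.6 r 139.3 z 0.0988 yaw+90 103.09102506357787 rp [179.58   0.21] F rad/tan/z -4.1 7.7 1.6 M [-1.44  1.37 -0.2 ] q [ 0.1   0.7  -0.48  1.8   0.45  0.76 -0.39] w 0.0181
row to target [-3.4 -0.6  0.3]
[[-11  -5 -13 -14 -25 -44 -51 -62 -62 -64 -61 -57]
 [-11 -11 -12 -14  82 124 133  43 -24 -34 -52 -62]
 [-12 -13 -12 -13   7  -6 -22 -17 -13 -11  -9 -14]]
```

Request:
arm_command(
  targets=[
    [-8,0.6,0.2,0,0,-3],
    [-14,0.8,0.3,0,0,-5.7],
    [-14,0.8,0.3,0,0,-5.7],
    [-14,0.8,0.2,0,0,-5.7],
    [-14,0.8,0,0.1,0,-5.7],
    [-14,0.8,0,0.1,0,-5.7],
    [-14,0.8,0,0.1,0,-5.7],
    [-14,0.8,0,0.1,0,-5.7],
  ],
  grip_force=60,
)

```text
clock: 21.95
position: [0.4966, 0.0162, 0.1011]
tool_rot: [3.131, 0.003, 0.974]
force: [10.3, -6.6, -5.5]
grip_width: 0.0178
```

```bash
python3 arc.py 150
python3 - <<'E'
from h import *
from workcell import bot
c=bot.grab_frame("top")["color"].astype(int);print((c[...,0]-c[...,1:].max(2))[194:197,298:310])
E
```

```text
t 21.95 handle 146.4 r 142.4 z 0.1011 yaw+90 145.81291583355005 rp [179.39   0.19] F rad/tan/z -12.2 -0.2 -5.5 M [-1.   -1.59  0.02] q [ 0.34  0.63 -0.67  2.03  0.63  0.69  0.24] w 0.0178
row to target [-8.7  2.8  2.6]
[[-11  -6 -12 -12 -24 -41 -48 -63 -62 -66 -66 -60]
 [-13 -11 -12 -15  82 122 135  44 -21 -32 -51 -58]
 [-11 -13 -13 -16  28  32  44  25 -10 -12 -11 -15]]
```

Request:
arm_command(
  targets=[
    [-4,2,1.2,0.2,0,-2],
    [6,1.5,0.8,0.2,0,2.4],
    [12,1.2,0.3,0,0,4.9],
    [12,1.2,0.2,0,0,4.9],
  ],
)

```text
clock: 22.4
position: [0.514, 0.035, 0.0994]
tool_rot: [3.136, 0.002, 0.785]
force: [7.4, -3.7, -0.3]
grip_width: 0.0176
```

```bash
python3 arc.py 130
```

```text
t 22.4 handle 136.1 r 140.7 z 0.0994 yaw+90 134.9641476359574 rp [1.797e+02 1.100e-01] F rad/tan/z -7.9 -2.5 -0.3 M [-0.78 -1.57  0.5 ] q [ 0.27  0.64 -0.62  1.98  0.58  0.7   0.07] w 0.0176
row to target [14.8  1.2  0.9]
```

Request:
arm_command(
  targets=[
    [9,1.2,0.3,0,0,3],
    [9,1,0.2,0,0,3.3],
  ],
)

```text
clock: 22.6
position: [0.5283, 0.0473, 0.0994]
tool_rot: [3.134, 0.002, 0.661]
force: [-0.9, -9.0, 0.1]
grip_width: 0.0178
```

```bash
python3 arc.py 130
```

```text
t 22.6 handle 128.3 r 140.1 z 0.0994 yaw+90 127.8927032937373 rp [1.7957e+02 1.1000e-01] F rad/tan/z -6.5 6.3 0.1 M [-1.96  0.22 -0.21] q [ 0.22  0.65 -0.59  1.95  0.56  0.71 -0.04] w 0.0178
row to target [-4.   0.2  0.9]
```

Request:
arm_command(
  targets=[
    [7,1,0.2,0,0,2.6],
    [7,0.8,0.2,0,0,2.6],
  ],
)

```text
clock: 22.8
position: [0.5391, 0.0548, 0.099]
tool_rot: [3.132, 0.005, 0.558]
force: [-0.3, -8.2, -0.5]
grip_width: 0.0177
```

```bash
python3 arc.py 120
```

```text
t 22.8 handle 123.0 r 139.9 z 0.099 yaw+90 121.9926988182111 rp [179.45   0.26] F rad/tan/z -6.8 4.7 -0.5 M [-1.61  0.23  0.38] q [ 0.19  0.66 -0.56  1.91  0.53  0.72 -0.13] w 0.0177
row to target [ 7.3 -0.   0.5]
```

Request:
arm_command(
  targets=[
    [7,1,0.2,0,0,2.2],
    [7,0.8,0.2,0,0,2.2],
  ],
)

```text
clock: 23.0
position: [0.5498, 0.0609, 0.0984]
tool_rot: [3.13, 0.008, 0.471]
force: [-4.6, -9.4, 0.6]
grip_width: 0.0179
```

```bash
python3 arc.py 115
python3 - <<'E'
from h import *
from workcell import bot
c=bot.grab_frame("top")["color"].astype(int);print((c[...,0]-c[...,1:].max(2))[194:197,298:310])
E
```

```text
t 23.0 handle 117.9 r 139.8 z 0.0984 yaw+90 116.97916952594531 rp [179.31   0.46] F rad/tan/z -6.1 8.4 0.6 M [-1.83  0.89  0.26] q [ 0.16  0.67 -0.54  1.88  0.51  0.74 -0.21] w 0.0179
row to target [ 7.1 -0.1 -0.2]
[[-12  -8 -12 -16 -24 -41 -53 -56 -66 -64 -63 -56]
 [ -9  -8 -10 -12  83 123 131  44 -22 -34 -50 -58]
 [-14 -12 -12 -14   7  -6 -25 -19 -11 -11 -10 -13]]
```

Request:
arm_command(
  targets=[
    [7,1,0,0,0,2],
    [7,0.8,0,0,0,2],
  ],
)

```text
clock: 23.25
position: [0.5605, 0.0659, 0.098]
tool_rot: [3.127, 0.013, 0.389]
force: [-6.0, -7.7, 1.1]
grip_width: 0.0177
```

```bash
python3 arc.py 115
python3 - <<'E'
from h import *
from workcell import bot
c=bot.grab_frame("top")["color"].astype(int);print((c[...,0]-c[...,1:].max(2))[194:197,298:310])
E
```

```text
t 23.25 handle 113.1 r 139.6 z 0.098 yaw+90 112.27576707733212 rp [179.16   0.73] F rad/tan/z -4.7 8.6 1.1 M [-1.61  1.1   0.16] q [ 0.13  0.68 -0.52  1.85  0.5   0.75 -0.27] w 0.0177
row to target [-4.7 -0.2 -0.5]
[[ -8  -9 -13 -13 -25 -41 -51 -59 -65 -62 -61 -57]
 [ -9 -10 -13  -9  79 127 135  44 -21 -35 -47 -59]
 [-11  -9 -11 -14 -21 -23 -20 -18 -14  -2  -6 -14]]
```

Request:
arm_command(
  targets=[
    [8,1,0,0.1,0,2.4],
    [8,0.8,0,0.1,0.1,2.4],
    [8,0.8,0,0.1,0.1,2.4],
  ],
)

```text
clock: 23.6
position: [0.5798, 0.0722, 0.0973]
tool_rot: [3.127, 0.015, 0.246]
force: [-3.6, -6.3, 3.6]
grip_width: 0.0176
```

```bash
cat >> arc.py <<'E'
print("torque about axis",(s["moment"][2]+np.linalg.norm(d)*(s["force"][:2]@tan)).round(2))
c=bot.grab_frame("top")["color"].astype(int);print((c[...,0]-c[...,1:].max(2))[195:197,300:308].tolist())
E
python3 arc.py 105
```

```text
t 23.6 handle 104.8 r 139.4 z 0.0973 yaw+90 104.09599799699349 rp [179.14   0.87] F rad/tan/z -5.2 5.1 3.6 M [-1.73  0.72  0.06] q [ 0.1   0.7  -0.48  1.79  0.46  0.78 -0.38] w 0.0176
row to target [-0.6 -0.5 -1.2]
torque about axis 0.76
[[-10, -12, 82, 127, 133, 47, -22, -35], [-12, -14, 6, 0, -17, -17, -12, -10]]
```

Run:
```python
from h import *
from workcell import bot
def pts(f):
    fl=210/np.tan(np.radians(f["fov_y"]/2));v,u=np.mgrid[:420,:560];d=f["depth"]
    P=np.stack([(u-f["cx"])/fl*d,(v-f["cy"])/fl*d,d],-1);return (P-f["t"])@f["R"]
for n,f in (("t8",np.load("t8.npz")),("t9",np.load("t9.npz")),("now",bot.grab_frame("top")),("s9",np.load("s9.npz")),("snow",bot.grab_frame("scene"))):
    f=dict(f);P=pts(f);m=(np.hypot(P[...,0]-.6153,P[...,1]+.0626)<.012)&(P[...,2]>.11)&(P[...,2]<.17)
    h=cv2.cvtColor(f["color"],cv2.COLOR_RGB2HSV);b=m&(h[...,0]>10)&(h[...,0]<28)&(h[...,1]>100)
    print(n,m.sum(),np.median(P[m][:,2]).round(4),"brass",b.sum(),P[b].mean(0).round(4))
    if n[0]=="s":
        ys,xs=np.nonzero(b);x0,y0=xs.min()-2,ys.min()-2
        g=h[y0:ys.max()+3,x0:xs.max()+3];print(((g[...,0]>10)&(g[...,0]<28)&(g[...,1]>90)).astype(int))
# head top height: ring r 20-26
    m=(abs(np.hypot(P[...,0]-.6153,P[...,1]+.0626)-.023)<.003)&(P[...,2]>.095)&(P[...,2]<.125);print("   ring z",m.sum(),np.median(P[m][:,2]).round(4) if m.any() else None)
```

```text
t8 30 0.1426 brass 12 [ 0.6146 -0.064   0.1419]
   ring z 44 0.1069
t9 33 0.1447 brass 12 [ 0.6132 -0.0635  0.1466]
   ring z 36 0.106
now 32 0.1433 brass 12 [ 0.6152 -0.062   0.1445]
   ring z 26 0.105
s9 30 0.1434 brass 5 [ 0.6121 -0.0646  0.1439]
[[0 0 0 0 0 0 0 0]
 [0 0 0 0 0 0 0 0]
 [0 0 1 1 1 1 0 0]
 [0 0 0 1 1 0 0 0]
 [0 0 0 0 0 0 0 0]
 [0 0 0 0 0 0 0 0]]
   ring z 58 0.1049
snow 32 0.1438 brass 4 [ 0.6122 -0.0649  0.1447]
[[0 0 0 0 0 0 0 0]
 [0 0 0 0 1 1 0 0]
 [0 0 1 1 1 1 0 0]
 [0 0 0 0 0 0 0 0]
 [0 0 0 0 0 0 0 0]]
   ring z 56 0.1054
```

Request:
arm_command(
  targets=[
    [-14,1.2,0,0.1,0,-5.7],
    [-14,1.2,0,0.1,0,-5.7],
    [-14,1.2,0,0.1,0,-5.7],
    [-14,1.2,0,0.1,0,-5.7],
    [-14,1.2,0,0.1,0,-5.7],
    [-14,1.2,0,0.1,0,-5.7],
  ],
)

```text
clock: 24.35
position: [0.5082, 0.0302, 0.1011]
tool_rot: [3.139, 0.015, 0.845]
force: [8.8, -6.4, -2.7]
grip_width: 0.0173
```

```bash
python3 arc.py 150
```

```text
t 24.35 handle 139.1 r 141.7 z 0.1011 yaw+90 138.40814007296873 rp [179.84   0.86] F rad/tan/z -10.8 -0.9 -2.7 M [-1.14 -1.54 -0.02] q [ 0.29  0.64 -0.64  1.99  0.59  0.72  0.12] w 0.0173
row to target [-26.4   4.6   3. ]
torque about axis -0.15
[[-13, -13, 82, 123, 132, 47, -23, -33], [-13, -15, 34, 37, 15, 8, 2, -8]]
```

Request:
arm_command(
  targets=[
    [-14,1.2,0.4,0.1,0,-5.7],
    [-14,1.2,0.4,0.1,0,-5.7],
    [-14,1.2,0.4,0.1,0,-5.7],
    [-14,1.2,0.3,0.1,0,-5.7],
    [-14,1.2,0.3,0.1,0,-5.7],
    [-10,1,0.3,0,0,-4],
  ],
)

```text
clock: 25.0
position: [0.4757, -0.0415, 0.1022]
tool_rot: [-3.135, 0.012, 1.419]
force: [0.8, -1.1, -2.0]
grip_width: 0.0178
```

```bash
python3 arc.py 172
```

```text
t 25.0 handle 171.4 r 141.2 z 0.1022 yaw+90 171.3015109722212 rp [-179.63    0.7 ] F rad/tan/z -0.9 1.0 -2.0 M [-0.26 -0.01 -0.33] q [ 0.54  0.64 -0.78  2.06  0.7   0.73  0.72] w 0.0178
row to target [-1.4  1.2  3.7]
torque about axis -0.19
[[-12, -13, 86, 122, 132, 47, -26, -38], [-12, -12, -17, -23, -21, -14, -8, 2]]
```

Request:
arm_command(
  targets=[
    [4,0.8,1.2,-0.2,0.4,1.6],
    [10,1.2,1,-0.2,0.3,4.1],
    [12,1.3,0.7,0,0,4.9],
    [12,1.3,0.3,0,0,4.9],
    [12,1.3,0.2,0,0,4.9],
    [12,1.3,0.2,0,0,4.9],
    [12,1.3,0.2,0,0,4.9],
  ],
)

```text
clock: 25.75
position: [0.51, 0.0306, 0.099]
tool_rot: [3.14, -0.002, 0.841]
force: [2.7, -7.4, 2.0]
grip_width: 0.0176
```

```bash
python3 arc.py 130
```

```text
t 25.75 handle 138.5 r 140.6 z 0.099 yaw+90 138.1871490580809 rp [ 1.7989e+02 -1.2000e-01] F rad/tan/z -6.9 3.8 2.0 M [-1.65 -0.7  -0.34] q [ 0.3   0.64 -0.64  1.99  0.59  0.7   0.12] w 0.0176
row to target [20.6  2.1  0.6]
torque about axis 0.19
[[-12, -11, 84, 125, 131, 44, -23, -35], [-11, -15, 5, -3, -27, -21, -12, -10]]
```

Request:
arm_command(
  targets=[
    [9,1,0.2,0,0,3.4],
    [9,1,0.2,0,0,3.4],
    [0,0,0,0,0,0],
  ],
)

```text
clock: 26.1
position: [0.525, 0.0449, 0.0991]
tool_rot: [3.136, -0.001, 0.693]
force: [3.7, -11.6, 0.8]
grip_width: 0.0177
```

```bash
python3 arc.py 130
```

```text
t 26.1 handle 130.0 r 140.4 z 0.0991 yaw+90 129.68972362889505 rp [ 1.7968e+02 -3.0000e-02] F rad/tan/z -11.2 4.6 0.8 M [-2.41 -0.86 -0.28] q [ 0.24  0.65 -0.6   1.96  0.56  0.71 -0.01] w 0.0177
row to target [0.1 0.4 0.6]
torque about axis 0.37
[[-12, -10, 80, 123, 132, 46, -21, -33], [-13, -16, 7, -6, -22, -15, -13, -12]]
```

Request:
arm_command(
  targets=[
    [8,2,0.2,0.1,0,3],
    [8,1.6,0.2,0.1,0,3],
  ],
)

```text
clock: 26.35
position: [0.5374, 0.0535, 0.0986]
tool_rot: [3.139, 0.002, 0.577]
force: [-4.9, -4.5, 4.7]
grip_width: 0.0176
```

```bash
python3 arc.py 120
```

```text
t 26.35 handle 123.9 r 139.8 z 0.0986 yaw+90 123.07476135403277 rp [1.7988e+02 1.2000e-01] F rad/tan/z -1.0 6.5 4.7 M [-1.22  0.87  0.12] q [ 0.2   0.66 -0.57  1.92  0.53  0.72 -0.11] w 0.0176
row to target [9.4 0.  0.1]
torque about axis 1.03
[[-14, -13, 82, 123, 127, 46, -22, -34], [-14, -15, 8, -6, -24, -17, -13, -10]]
```

Request:
arm_command(
  targets=[
    [8,1.2,0.2,0.1,0,3],
    [8,1.2,0.2,0.1,0,3],
  ],
)

```text
clock: 26.6
position: [0.5511, 0.0616, 0.0982]
tool_rot: [3.141, 0.005, 0.459]
force: [-4.7, -5.7, 5.9]
grip_width: 0.0173
```

```bash
python3 arc.py 115
```

```text
t 26.6 handle 117.3 r 139.8 z 0.0982 yaw+90 116.28490410160879 rp [179.99   0.28] F rad/tan/z -2.9 6.8 5.9 M [-1.84  0.69  0.4 ] q [ 0.17  0.67 -0.54  1.88  0.5   0.73 -0.2 ] w 0.0173
row to target [ 5.7 -0.2 -0.4]
torque about axis 1.35
[[-11, -13, 81, 123, 131, 44, -21, -37], [-14, -14, 4, -3, -21, -19, -13, -7]]
```

Request:
arm_command(
  targets=[
    [-4,0,0,0,0,-1.5],
    [0,0,0,0,0,0],
    [0,0,0,0,0,0],
  ],
)

```text
clock: 26.95
position: [0.5489, 0.0606, 0.0989]
tool_rot: [3.135, 0.003, 0.47]
force: [3.3, -9.7, 0.3]
grip_width: 0.0181
```

Request:
arm_command(
  targets=[
    [0,0,0,0,0,0],
    [0,0,0,0,0,0],
    [0,0,0,0,0,0],
    [0,0,-15,0,0,0],
    [0,0,-35,0,0,0],
    [0,20,-40,0,0,0],
    [0,40,-30,0,0,0],
    [0,0,0,0,0,0],
  ],
  grip=55,
)

```text
clock: 27.75
position: [0.5744, 0.0142, 0.2281]
tool_rot: [3.138, 0.0, 0.464]
force: [0.1, 0.3, -0.0]
grip_width: 0.0472
```

Run:
```python
from h import *
from workcell import bot
s,f=snap(bot,"wrist","w11");np.savez("w11.npz",**f,pos=s["position"],tr=s["tool_rot"])
print(s["clock"],s["position"],np.degrees(s["tool_rot"]),s["force"])
A=np.array([.6153,-.0626])
k=6;h=cv2.cvtColor(cv2.resize(f["color"],None,fx=k,fy=k,interpolation=cv2.INTER_CUBIC),cv2.COLOR_RGB2HSV)
un=lambda q,z:wray(f,s,(q[0]-2.5)/k,(q[1]-2.5)/k,z)
def blobs(m,z,rmax,mina):
    n,l,st,ce=cv2.connectedComponentsWithStats(m.astype(np.uint8))
    for i in range(1,n):
        if st[i,4]<mina: continue
        p=un(ce[i],z);d=p[:2]-A
        if np.hypot(*d)>rmax: continue
        c=np.argwhere(l==i)[:,::-1].astype(np.float32);b=cv2.boxPoints(cv2.minAreaRect(c));W=np.array([un(q,z)[:2] for q in b]);e=np.diff(W,axis=0)
        print(st[i,4]//k**2,ce[i]/k,"ang",np.degrees(np.arctan2(d[1],d[0])).round(1),"r",np.hypot(*d).round(4),p[:2].round(4),"sides",np.degrees(np.arctan2(e[:,1],e[:,0])).round(1),np.linalg.norm(e,axis=1).round(4))
print("red");blobs(((h[...,0]<6)|(h[...,0]>172))&(h[...,1]>120)&(h[...,2]>80),.088,.05,40)
print("brass");blobs((h[...,0]>10)&(h[...,0]<28)&(h[...,1]>90)&(h[...,2]>120),.142,.03,400)
# dark grip
m=(h[...,2]<70).astype(np.uint8);n,l,st,ce=cv2.connectedComponentsWithStats(m)
for i in range(1,n):
    if st[i,4]<3000: continue
    p=un(ce[i],.105);d=p[:2]-A
    if .1<np.hypot(*d)<.16: print("grip",np.degrees(np.arctan2(d[1],d[0])),np.hypot(*d),st[i]//k)
```

```text
27.75 [0.57442893 0.01419812 0.22806956] [1.79769714e+02 1.12816212e-02 2.65857646e+01] [ 0.05936834  0.33911867 -0.02026274]
red
33 [319.3843009  296.84437176] ang 6.2 r 0.0307 [ 0.6458 -0.0593] sides [115.7  20.7 -63.9] [0.0119 0.0049 0.0119]
brass
220 [288.09511234 323.25023055] ang -131.4 r 0.002 [ 0.614  -0.0641] sides [ 96.   -4.4 -82.4] [0.0142 0.0156 0.0145]
grip 132.157760826881 0.13237390648379138 [  221   107    46   100 13042]
```

Request:
arm_command(
  targets=[
    [0,0,-30,0,0,0],
    [-10,0,-40,0,0,0],
    [-40,0,-20,0,0,0],
    [-40,0,0,0,0,0],
    [0,0,0,0,0,0],
  ],
)

```text
clock: 28.3
position: [0.4886, -0.0187, 0.3214]
tool_rot: [-3.141, -0.001, 0.47]
force: [1.1, 0.6, -0.0]
grip_width: 0.047
```

Run:
```python
from h import *
from workcell import bot
s=bot.observe();f=bot.grab_frame("top");g=bot.grab_frame("wrist")
print(s["clock"],s["position"],s["force"],s["qd"].round(3))
c=f["color"].astype(int);print((c[...,0]-c[...,1:].max(2))[193:198,298:308])
fl=210/np.tan(np.radians(f["fov_y"]/2));v,u=np.mgrid[:420,:560];d=f["depth"]
P=(np.stack([(u-f["cx"])/fl*d,(v-f["cy"])/fl*d,d],-1)-f["t"])@f["R"]
m=(abs(np.hypot(P[...,0]-.6153,P[...,1]+.0626)-.023)<.003)&(P[...,2]>.095)&(P[...,2]<.125);print("ring z",m.sum(),np.median(P[m][:,2]))
k=6;im=cv2.resize(g["color"],None,fx=k,fy=k,interpolation=cv2.INTER_CUBIC);h=cv2.cvtColor(im,cv2.COLOR_RGB2HSV)
A=np.array([.6153,-.0626]);R=((h[...,0]<6)|(h[...,0]>172))&(h[...,1]>120)&(h[...,2]>80)
ys,xs=np.nonzero(R);Q=np.array([wray(g,s,(a-2.5)/k,(b-2.5)/k,.088)[:2]-A for a,b in zip(xs[::3],ys[::3])])
Q=Q[np.hypot(*Q.T)<.045];a=np.degrees(np.arctan2(Q[:,1],Q[:,0]));print("red angles",len(a),np.histogram(a,bins=np.arange(-20,40,3)))
o=np.load("top0.npz")["color"].astype(int)
for n,(y0,y1,x0,x1) in dict(timer=(190,215,196,220),bottle=(150,182,300,325),clamp_ring=(248,272,346,392)).items(): print(n,abs(c-o)[y0:y1,x0:x1].mean().round(2))
```

```text
28.3 [ 0.48855822 -0.01872643  0.32144115] [ 1.11315677  0.55636524 -0.01474105] [-0.039  0.019 -0.024 -0.081  0.005  0.012 -0.039]
[[ -9 -10  -7  -7  -7  -7  -7 -10  -5  -5]
 [ -8  -5  -6  -6 -11  -7 -12  -8  -6  -5]
 [ -5  -7  -7  -8  -8  -4  -7  -8  -7  -7]
 [ -9  -6  -9  -7  -6  -7  -7  -9  -8  -5]
 [ -5  -7  -9  -8  -5  -9  -8  -6  -8  -6]]
ring z 0 nan
red angles 0 (array([0, 0, 0, 0, 0, 0, 0, 0, 0, 0, 0, 0, 0, 0, 0, 0, 0, 0, 0]), array([-20, -17, -14, -11,  -8,  -5,  -2,   1,   4,   7,  10,  13,  16,
        19,  22,  25,  28,  31,  34,  37]))
timer 2.62
bottle 3.55
clamp_ring 3.21
  return _methods._mean(a, axis=axis, dtype=dtype,
  ret = ret.dtype.type(ret / rcount)
```

Request:
arm_command(
  targets=[
    [0,40,0,0,0,0],
    [0,45,10,0,0,0],
    [0,40,20,0,0,0],
    [0,10,0,0,0,0],
    [0,0,0,0,0,0],
  ],
)

```text
clock: 28.9
position: [0.5587, -0.135, 0.2895]
tool_rot: [-3.137, -0.006, 0.478]
force: [-0.7, 0.9, 0.5]
grip_width: 0.0469
```

Run:
```python
from h import *
from workcell import bot
s=bot.observe();g=bot.grab_frame("wrist");f=bot.grab_frame("top")
print(s["clock"],s["position"],s["force"])
c=f["color"].astype(int);print((c[...,0]-c[...,1:].max(2))[195:197,300:308].tolist())
A=np.array([.6153,-.0626]);k=6
f0=dict(np.load("w4.npz"));s0=dict(position=f0["pos"],tool_rot=f0["tr"])
for n,G,S in(("before",f0,s0),("now",g,s)):
    h=cv2.cvtColor(cv2.resize(G["color"],None,fx=k,fy=k,interpolation=cv2.INTER_CUBIC),cv2.COLOR_RGB2HSV)
    R=((h[...,0]<6)|(h[...,0]>172))&(h[...,1]>120)&(h[...,2]>80)
    ys,xs=np.nonzero(R);Q=np.array([wray(G,S,(a-2.5)/k,(b-2.5)/k,.088)[:2]-A for a,b in zip(xs,ys)])
    Q=Q[np.hypot(*Q.T)<.045];a=np.degrees(np.arctan2(Q[:,1],Q[:,0]));H,e=np.histogram(a,bins=np.arange(-22,182,3));print(n,[(int(x),int(y)) for x,y in zip(e,H) if y])
    m=(h[...,2]<70)
    if n=="now":
        ys,xs=np.nonzero(m[::4,::4]);Q=np.array([wray(G,S,(a*4-2.5)/k,(b*4-2.5)/k,.105)[:2]-A for a,b in zip(xs,ys)]);r=np.hypot(*Q.T);q=Q[(r>.1)&(r<.17)&(Q[:,0]<0)&(Q[:,1]>0)];print("grip dir",len(q),np.degrees(np.arctan2(np.median(q[:,1]),np.median(q[:,0]))))
```

```text
28.9 [ 0.55865074 -0.13502127  0.28951172] [-0.72376968  0.89553172  0.53886602]
[[-10, -13, 80, 124, 134, 45, -24, -35], [-12, -13, -19, -26, -25, -20, -9, 0]]
before [(-13, 15), (-10, 256), (-7, 321), (-4, 300), (-1, 68), (146, 36), (149, 473), (152, 555), (155, 554), (158, 296)]
now []
grip dir 2175 133.08881591500253
```

```bash
python3 -c "
from workcell import bot
print(bot.job_done())"
```

```text
the job is handed in; nothing more can be done
None
```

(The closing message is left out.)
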